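# Clamp a terminal housing in the sprung wiring cradle

## Robot

A 6-joint arm with a two-finger parallel gripper is mounted at the origin on the work surface. World frame = base frame: x ahead of the robot, y to its left, z up, the work surface at z = 0. Lengths are in m, angles in degrees, forces in N, time in s.
With the tool pointing down it reaches from about 0.4 to 0.825 m from the base axis. Payload 7 kg.
Tool frame: the origin (TCP) lies midway between the tips of the shut fingers; the grasp point (between the pads) lies 19 mm behind it; z points along the fingers, y is the direction in which the jaws open and shut (so a half turn about z gives the same grasp; the last joint's range is limited). The gripper opens to 88 mm and grips with 3 to 60 N. Pads are 19 mm wide; open, the fingers measure 130 mm over their backs; the gripper's body (78 mm by 193 mm) begins 47 mm behind the grasp point.
Start: joints at [82.34, 20.546, 0.682, 0, -70.136, -16.507], TCP at [0.276, 0.616, 0.227] pointing down, gripper open.
Joint ranges: [-176.03, 176.03], [-82.01, 121.73], [-58.28, 71.71], [-173.87, 95.51], [-174.79, -0.11], [-173.66, 173.66]. Speed limits (degrees/s): [136.94, 136.94, 172.46, 180, 180, 180].

## Interface

Orientations are given as [roll, pitch, yaw] about the fixed x, y, z axes, in that order (R = Rz(yaw) Ry(pitch) Rx(roll)).
In Python, from plant import sensors, viewer, r gives the robot as it stands. The module is installed in compiled form; this text tells all that it offers.
- The arm moves only by the shell command python3 -m handwheel 'ROWS' [OPENING] [FORCE]. ROWS is JSON, one flat list of numbers, 6 for each row, row after row: the shift along the world's x, y, z in cm, then the turn, a rotation vector about the world's x, y, z in rad. In form: [tx, ty, tz, wx, wy, wz, tx, ty, tz, wx, wy, wz, ...]. A call has 1 to 8 rows; each row is the pose to reach, as a shift and turn from the pose measured when the call began; what a row does not reach only later rows make up. A row lasts 1/10 s, in which the tool goes at most 50 mm and 8.59 degrees, less where a joint would pass 70% of its speed; a pose out of reach is approached as far as the arm can. A call with a gripper value outside its range is refused whole. OPENING is the closure in counts, from 0 (fully open) to 255 (shut), set as the call begins (- or left out, the last holds). The fingers move at their own pace and stop on an object; FORCE is the grip in N (left out, the last holds). Time passes only in rows, so rows that repeat a pose let the fingers close. It gives the time, the measured TCP pose, the force and the opening at its end, in the units of the state.
- sensors.get_state(): the state, without advancing time (a new reading comes with each control period).
- viewer.capture(name): name is "scene" or "top" or "wrist"; returns a dict with "img" (420x560x3 uint8, red, green, blue), "camera_matrix" (3x3 intrinsics, pixels), "camera_from_world" (4x4, takes a point from world to camera coordinates); the wrist camera has in their place "mount" (4x4, takes a point from camera to tool coordinates, whose origin is the TCP and whose axes are the flange's). Camera axes: x right, y down, z forward; pixel columns grow to the right and rows downward; lengths in m; the calibration is good to about 2 mm. The wrist camera is an equidistant fisheye: a pixel r from the principal point sees the ray r / f radians off the axis. A picture is of the moment at which its call begins: read the wrist's pose just before it. There is no depth.
- r.close_job(): hands the job in, once; it reports no verdict.
The state is a dict: "time_s": time; "joints": joint angles; "qd": joint speeds; "joint_torque": joint torques, N m; "tcp_pos": TCP position; "eef_rot": TCP orientation; "contact_force": force on the tool from outside, world axes, zero at the start; "moment": the same for the moment, N m; "gripper_width": finger opening in m.
Only numpy, scipy, OpenCV 4.12 (cv2) and the standard library are available. Lean on these libraries where they do the work, as an engineer would, in place of code of your own. Each camera call takes 0.05 s, during which the arm holds its last target.

## Task

Take the blue terminal housing out of the lipped bin (it comes free of the lip only up its own slope), lay it flat, terminals up, on the black pad and let go of it. Take it again, lay it fully down in the aluminium cradle of the blue fixture and let go. Then pull the sprung gate down over it by the red knob, hold it down against its spring while you slide it sideways under the yellow catch, let it come up into the catch and let go; never let the gate fly back open, do not drop the housing, and leave the other things on the bench where they are.

Things in the scene. Friction and masses are not known exactly. Their poses are not given: they have to be found in the camera images.
- pad_top (a point): centre of the top face of the black rubber pad, fixed, 190 (x) x 100 (y) mm, its top 4 mm above the bench.
- housing_mid (a point): centre of the blue terminal housing, a box 150 (own x) x 44 (own y) x 32 mm (own z, out of the brass-terminal face), 0.15 to 0.28 kg. Starts leaning in the bin: own y level, own x pointing up the slope at 35 degrees, away from the lip, brass face up, its uppermost 60 mm clear of the bin. Its ends may go either way round in the cradle.
- bin: grey lipped bin, fixed, 104 (x) x 64 (y) x 56 mm high, 5 mm walls and floor; origin at the centre of its underside. At its -x end a yellow lip reaches 18 mm inward over the housing's low end, underside 49 mm above the bench. Lifted straight up the housing jams; pulled up along its own slope by 40 mm or more it comes free.
- cradle (a point): centre of the cradle floor on the blue fixture (fixed), 12 mm above the bench. x points away from the robot, y left. The housing's length goes along y. Cheeks on the long sides: inner faces at x = +-26 mm, 6 mm thick, 30 mm high, from 28 to 76 mm either side of the middle, so fingers fit only in the middle 56 mm. End stops 14 mm high at y = +-80 mm.
- gate_hinge (a point): middle of the gate's hinge shaft: at x = +85, y = +22, z = +48 mm from the cradle's point (60 mm above the bench); the shaft runs along the cradle's y. Two blue brackets carry it. The gate's steel bar, 14 mm wide (y) and 10 mm thick, turns and slides on it.
- gate_knob (a point): centre of the red knob at the gate's free end: a cylinder 36 mm long along the cradle's y, 22 mm across, 190 mm from the hinge shaft. It starts on top of the upright gate, about 250 mm above the bench. Pinched on its two flat ends from above it turns between the pads as the gate swings, and may creep some 15 mm up in the grip: grip hard.
- gate (a joint): gate angle a, rad: 0 = sprung open (5 degrees past upright), grows as the knob comes towards the robot and down; 1.658 = level, 1.758 = stop. Knob in the cradle's frame (m): x = 0.085 - 0.19 cos(1.658 - a), z = 0.048 + 0.19 sin(1.658 - a), y = 0.002 + gate_slide. Spring: 2 N at the knob when open, 6.5 N when level. Passes under the catch's nose above 1.70; sits caught at about 1.658.
- gate_slide (a joint): sideways position of the gate on its shaft, m, growing along the cradle's +y; 0 to 0.041, light friction, starts between 0 and 0.005. The gate swings freely past the catch below 0.010; it sits behind the catch's nose between 0.031 and 0.041.
- catch_point (a point): middle of the yellow catch at the caught bar's axis height: fixed, x = -59, y = +40, z = +48 mm from the cradle's point. A post on its +y side carries a lip, underside 5 mm above this point, reaching 20 mm towards -y and ending in a nose turned down 4 mm; 14 mm wide in x, top 73 mm above the bench. The bar goes under the nose from the -y side, then springs up behind it.
- copper_spool: copper wire spool standing on end, 70 mm across, 60 mm tall; a bystander, to be left alone; origin on its underside
- ferrule_jar: clear jar with an orange cap, 60 mm across, 75 mm tall; a bystander, to be left alone; origin on its underside
- mug: white mug, 76 mm across, 85 mm tall; a bystander, to be left alone; origin on its underside
- wrench: steel wrench lying flat, about 160 mm long; a bystander, to be left alone; origin on its underside
- screwdriver: screwdriver lying flat, about 200 mm long; a bystander, to be left alone; origin on its underside
- grey_spool: empty grey spool standing on end, 70 mm across, 60 mm tall; a bystander, to be left alone; origin on its underside
Mind the look-alikes: they are no part of the job. There is more than one size of the part that bears pad_top; the job needs the smaller.

How it is judged (in metres and radians):
On the way, in this order (a step that is already met when the one before it is completed fails the run):
1. the housing lies flat on the black pad, terminals up, and has been let go (horizontal distance between housing_mid and pad_top below 0.06 m and z of housing_mid in the frame of pad_top between 0.01 and 0.02 m and angle between housing_mid's own z axis and vertical below 0.1 rad and contact force between the fingers and housing below 0.3 N and linear speed of housing below 0.02 m/s), for 0.2 s.
2. the housing lies fully down in the cradle, let go, with the gate still open (horizontal distance between housing_mid and cradle below 0.009 m and z of housing_mid in the frame of cradle between 0.012 and 0.019 m and angle between housing_mid's own z axis and vertical below 0.08 rad and angle between the x axis of housing_mid and the y axis of cradle, either way round below 0.12 rad and linear speed of housing below 0.02 m/s and contact force between the fingers and housing below 0.3 N and value of joint gate below 0.5 rad), for 0.2 s.
At the end, for the whole second after the job is handed in: The housing lies flat in the cradle (its centre within 9 mm of the cradle's middle, length along it within 0.12 rad, bottomed within 3 mm, terminals up), and the gate is caught over it: angle 1.61 to 1.69 rad, slide over 0.029 m, at rest (horizontal distance between housing_mid and cradle below 0.009 m and z of housing_mid in the frame of cradle between 0.012 and 0.019 m and angle between housing_mid's own z axis and vertical below 0.08 rad and angle between the x axis of housing_mid and the y axis of cradle, either way round below 0.12 rad and linear speed of housing below 0.02 m/s and value of joint gate between 1.61 and 1.69 rad and value of joint gate_slide above 0.029 m and velocity of joint gate between -0.1 and 0.1 rad/s); the robot touches nothing.
It fails at once if the gate flies back open under its spring (faster than 4 rad/s, more than 9 degrees above level) (velocity of joint gate below -4 rad/s and value of joint gate below 1.5 rad).
It fails at once if the housing is dropped (faster than 0.7 m/s with no finger on it) (linear speed of housing above 0.7 m/s and contact force between the fingers and housing below 0.3 N).
It fails at once if a bystander is moved more than 30 mm (distance of any of copper_spool, ferrule_jar, mug, wrench, screwdriver, grey_spool from where it was at the start of the episode above 0.03 m).
It also fails if it takes over 72 s, if anything falls off the work surface, if the arm or the gripper's body presses on something with over 40 N, if the wrist force passes 120 N, or if a joint passes its speed limit or range.

## Working session

There is one attempt and no reset: what is moved stays moved. The work goes in short steps, Python scripts to look and compute and a shell command to move; the robot and the scene stay as the last step left them, time stands still between calls to the robot, and variables do not carry over. Pictures are saved under pics/ and viewed, and the job is handed in when it is done.

```bash
mkdir -p pics
cat > h.py <<'E'
import numpy as np, cv2
from plant import sensors, viewer, r
def cap(n,f):
    c=viewer.capture(n); cv2.imwrite('pics/'+f,c['img'][:,:,::-1]); return c
E
python3 - <<'E'
from h import *
print(sensors.get_state())
import pickle
for n in ['scene','top']:
    c=cap(n,n+'0.png'); pickle.dump(c,open(n+'.pkl','wb'))
    print(n,c['camera_matrix'],c['camera_from_world'])
E
```

```text
{'time_s': 0.0, 'joints': array([ 8.23375033e+01,  2.05888753e+01,  6.32969432e-01, -1.98293635e-02,
       -7.01347560e+01, -1.65102400e+01]), 'qd': array([-0.02268273, -0.0194182 ,  0.05118753,  0.01972136, -0.02934531,
        0.00337058]), 'joint_torque': array([ 1.62910026e-03, -5.82714415e+01,  2.93058836e+01,  6.99696198e+00,
        6.97512121e-03, -1.62443766e-04]), 'tcp_pos': array([0.27619491, 0.61536883, 0.22564638]), 'eef_rot': array([ 1.79907778e+02, -7.89497418e-03, -2.41794833e+01]), 'contact_force': array([-0.2906373 ,  0.48727892, -0.20299338]), 'moment': array([-0.01125459,  0.00075255, -0.009905  ]), 'gripper_width': 0.08778202589642907}
scene [[499.8232999    0.         275.07862076]
 [  0.         499.8232999  205.35418365]
 [  0.           0.           1.        ]] [[ 0.02110137  0.99976903  0.00407645  0.05930347]
 [ 0.81821222 -0.01492602 -0.57472253 -0.31415826]
 [-0.57452894  0.01546284 -0.81833819  1.65133159]
 [ 0.          0.          0.          1.        ]]
top [[380.51789372   0.         276.54404543]
 [  0.         380.51789372 209.31934804]
 [  0.           0.           1.        ]] [[ 0.01603497 -0.99983477 -0.00856268 -0.05159362]
 [-0.99720163 -0.01536617 -0.07316274  0.51395818]
 [ 0.07301908  0.00971188 -0.99728326  1.28866657]
 [ 0.          0.          0.          1.        ]]
```

View pics/top0.png

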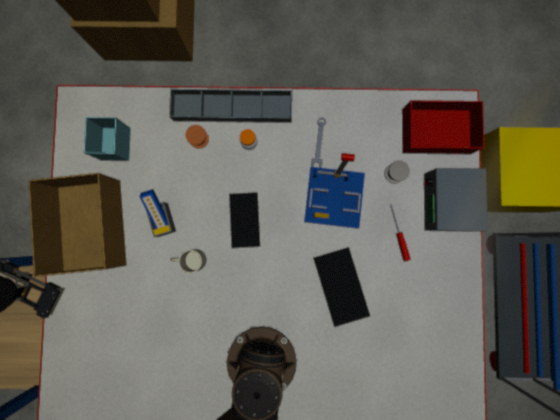

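View pics/scene0.png

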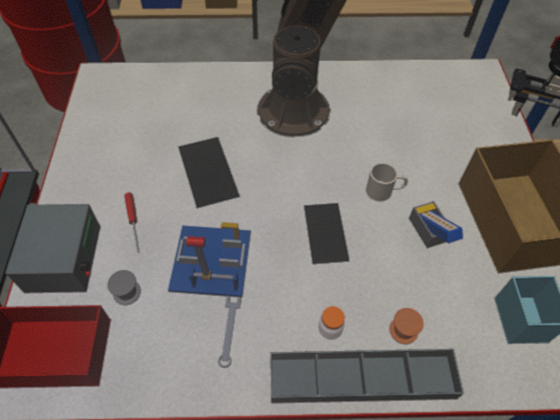

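```bash
cat >> h.py <<'E'
import pickle
def proj(c,p):
    p=np.atleast_2d(p); T=c['camera_from_world']; q=p@T[:3,:3].T+T[:3,3]; q=q@c['camera_matrix'].T; return q[:,:2]/q[:,2:]
def ray(c,uv,z):
    uv=np.atleast_2d(uv).astype(float); T=c['camera_from_world'];K=c['camera_matrix']
    d=np.c_[(uv-[K[0,2],K[1,2]])/K[0,0],np.ones(len(uv))]@T[:3,:3]; o=-T[:3,:3].T@T[:3,3]
    return o+d*((z-o[2])/d[:,2])[:,None]
def crop(c,f,x0,y0,x1,y1,s):
    im=c['img'][y0:y1,x0:x1,::-1]; cv2.imwrite('pics/'+f,cv2.resize(im,None,fx=s,fy=s,interpolation=cv2.INTER_CUBIC))
E
python3 - <<'E'
from h import *
t=pickle.load(open('top.pkl','rb'));s=pickle.load(open('scene.pkl','rb'))
for c in(t,s): print(proj(c,[[0,0,0],[.276,.616,.227],[0.5,0,0]]).round())
print('pads',ray(t,[[245,220],[342,286]],0.004)); print('bin',ray(t,[[157,215]],.05)); print('fix',ray(t,[[335,200]],.012))
crop(t,'tb.png',120,170,200,260,7)
crop(t,'tf.png',285,110,385,240,4.5)
crop(s,'sf.png',150,200,270,320,5)
crop(s,'sb.png',390,180,490,260,6)
E
```

```text
[[261. 361.]
 [ 44. 284.]
 [264. 214.]]
[[293. 110.]
 [534. 119.]
 [301. 240.]]
pads [[ 0.47693958  0.0654671   0.004     ]
 [ 0.25642623 -0.27131625  0.004     ]]
bin [[0.48709631 0.35729582 0.05      ]]
fix [[ 0.55057762 -0.24484824  0.012     ]]
```

View pics/tb.png

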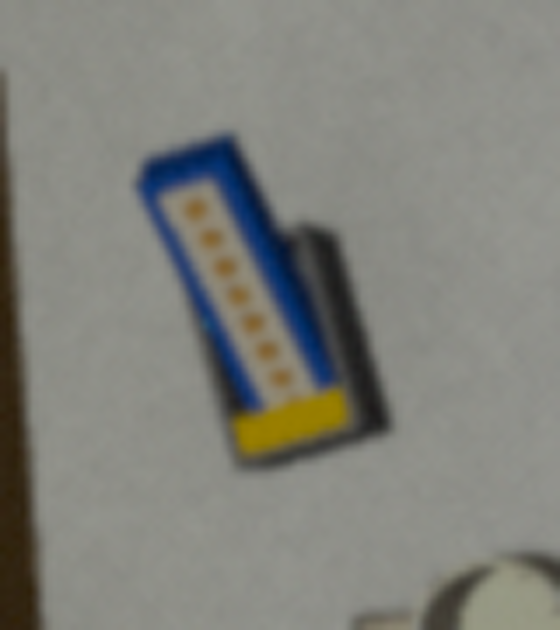

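View pics/tf.png

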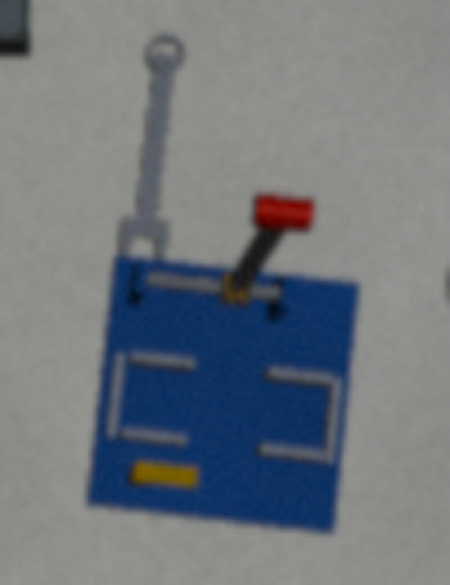

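View pics/sf.png

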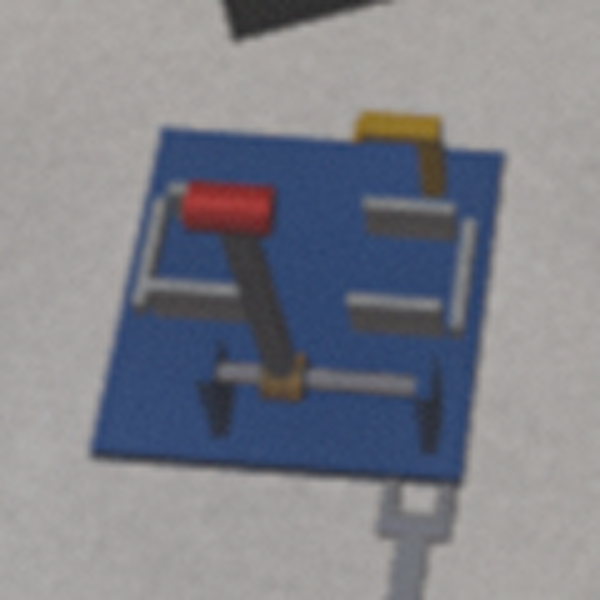

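View pics/sb.png

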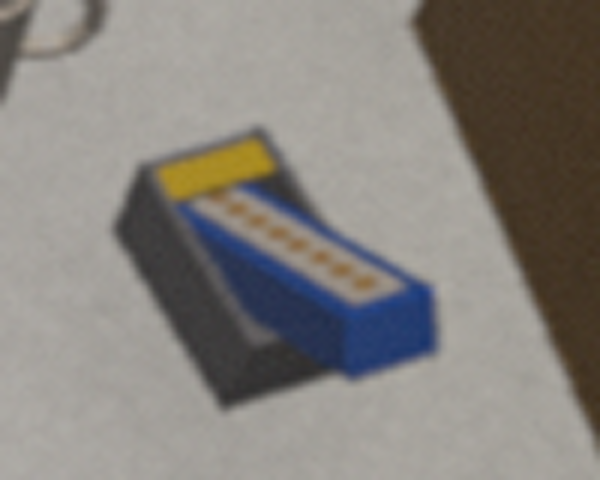

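```bash
cat > fit.py <<'E'
from h import *
from scipy.optimize import least_squares
t=pickle.load(open('top.pkl','rb'));s=pickle.load(open('scene.pkl','rb'))
def R(a): return np.array([[np.cos(a),-np.sin(a),0],[np.sin(a),np.cos(a),0],[0,0,1]])
def fit(z0,pt,ps,x0):
    pt=np.array(pt,float);ps=np.array(ps,float)
    def res(q,full=False):
        o=[]
        for c,P in((t,pt),(s,ps)):
            if len(P): o.append(P[:,:2]-proj(c,P[:,2:]@R(q[2]).T+[q[0],q[1],z0]))
        o=np.vstack(o); return o if full else o.ravel()
    r=least_squares(res,x0,loss='soft_l1'); print(r.x, np.degrees(r.x[2])); print(res(r.x,True).round(1).tolist()); return r.x
if __name__=='__main__':
    T=lambda x,y:(285+x/4.5,110+y/4.5); S=lambda x,y:(150+x/5,200+y/5)
    A=[.029,.028,.030];B=[.029,.076,.030];m=lambda p,i,j:[p[0]*i,p[1]*j,p[2]]
    pt=[(*T(130,358),*B),(*T(197,363),*A),(*T(118,435),*m(B,-1,1)),(*T(188,440),*m(A,-1,1)),
     (*T(265,374),*m(A,1,-1)),(*T(335,378),*m(B,1,-1)),(*T(258,448),*m(A,-1,-1)),(*T(333,458),*m(B,-1,-1))]
    ps=[(*S(345,297),*A),(*S(440,303),*B),(*S(365,203),*m(A,-1,1)),(*S(455,208),*m(B,-1,1)),(*S(150,285),*m(B,1,-1))]
    print('cradle');q=fit(.012,pt,ps,[.55,-.24,0])
    # predicted knob, in scene/top
    for a in(0,):
      k=np.array([.085-.19*np.cos(1.658-a),.002,.048+.19*np.sin(1.658-a)]);w=R(q[2])@k+[q[0],q[1],.012];print('knob slide0',w,proj(t,w),proj(s,w), 'per mm slide',proj(t,w+R(q[2])@[0,.005,0])-proj(t,w))
    # bin outer top corners z=.056
    T=lambda x,y:(120+x/7,170+y/7); S=lambda x,y:(390+x/6,180+y/6)
    c=lambda i,j,z=.056:[.052*i,.032*j,z]
    pt=[(*T(238,465),*c(-1,1)),(*T(385,430),*c(-1,-1)),(*T(330,228),*c(1,-1))]
    ps=[(*S(262,128),*c(-1,1)),(*S(147,165),*c(-1,-1)),(*S(222,408),*c(1,-1,0)),(*S(117,230),*c(-1,-1,0))]
    print('bin');fit(0,pt,ps,[.487,.36,.2])
E
python3 fit.py
python3 - <<'E'
from h import *
t=pickle.load(open('top.pkl','rb'))
m=(t['img'].max(2)<45).astype(np.uint8)
n,l,st,ce=cv2.connectedComponentsWithStats(m)
for i in range(1,n):
    if st[i,4]>500:
        p=np.argwhere(l==i)[:,::-1].astype(float); w=ray(t,p,.004)[:,:2]
        rct=cv2.minAreaRect((w*1000).astype(np.float32)); print(ce[i],rct)
E
```

```text
cradle
[ 0.54700488 -0.24043103 -0.09741389] -5.5814045596558675
[[0.4, 0.4], [1.2, -0.1], [-0.4, 0.5], [1.0, 0.0], [-0.2, 0.5], [1.2, -0.2], [-0.0, -0.1], [2.4, 0.6], [-0.0, 0.1], [0.3, -0.0], [0.9, 0.6], [0.7, 0.4], [1.1, 0.5]]
knob slide0 [ 0.64826567 -0.24831703  0.24927803] [[348.41974619 157.79443502]] [[193.75700295 241.14810239]] per mm slide [[-1.74763715 -0.1928947 ]]
bin
[0.47397399 0.35250684 0.30534874] 17.49519387392847
[[1.5, -0.1], [4.0, 0.4], [4.3, 1.3], [0.0, 0.5], [1.7, 0.6], [0.9, -0.7], [1.3, 0.1]]
[108.82596983   9.78125   ] ((1231.1556396484375, 585.6051635742188), (75.70092010498047, 370.7520446777344), 0.6000851392745972)
[135.73394207  42.9738665 ] ((1106.5765380859375, 487.72406005859375), (123.06094360351562, 430.32373046875), 0.637878954410553)
[422.12724014 137.84946237] ((756.8456420898438, -575.8956298828125), (287.0816955566406, 154.39041137695312), 55.132137298583984)
[460.69497608 115.98086124] ((828.0277099609375, -638.5006103515625), (238.353271484375, 151.1757354736328), 89.75955200195312)
[430.10299003 200.22425249] ((558.7244262695312, -576.796
[... 280 characters left out ...]
85156, 93.86326599121094), 3.9878172874450684)
[527.44689441 330.82267081] ((141.76710510253906, -877.2468872070312), (605.0803833007812, 223.88087463378906), 1.5263681411743164)
[341.20591716 286.62287968] ((255.51242065429688, -268.5213623046875), (238.42066955566406, 123.19549560546875), 17.525625228881836)
[ 24.4973607  287.29266862] ((235.90423583984375, 801.0277709960938), (210.52113342285156, 207.1596221923828), 3.98164963722229)
[256.74122682 379.79828816] ((-56.77729797363281, 10.078781127929688), (212.86061096191406, 307.2113952636719), 80.21086883544922)
[ 17.79189687 402.36832413] ((-147.13121032714844, 816.91357421875), (44.76645278930664, 159.63088989257812), 34.53669738769531)
```

Run:
```python
from h import *
c=cap('wrist','w0.png'); print(c['camera_matrix'],c['mount'])
s=pickle.load(open('scene.pkl','rb'));t=pickle.load(open('top.pkl','rb'))
crop(s,'sg.png',440,40,560,170,5);crop(t,'tg.png',0,240,80,320,6)
```

```text
[[325.1922621    0.         276.41430886]
 [  0.         325.1922621  204.67488723]
 [  0.           0.           1.        ]] [[-7.96630593e-04 -9.69430294e-01 -2.45365586e-01  6.55729025e-02]
 [ 9.99999683e-01 -7.67730244e-04 -2.13434103e-04 -4.14382490e-04]
 [ 1.85349041e-05 -2.45365678e-01  9.69430598e-01 -1.58025615e-01]
 [ 0.00000000e+00  0.00000000e+00  0.00000000e+00  1.00000000e+00]]
```

View pics/w0.png

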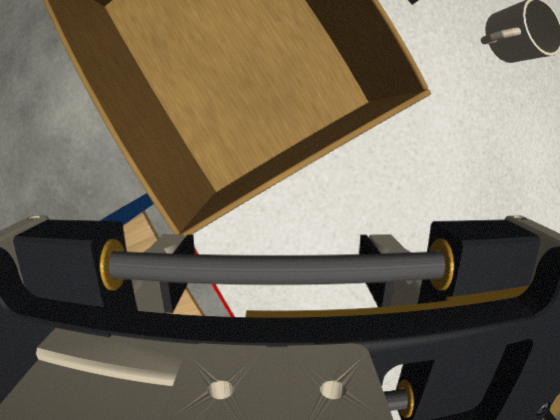

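View pics/sg.png

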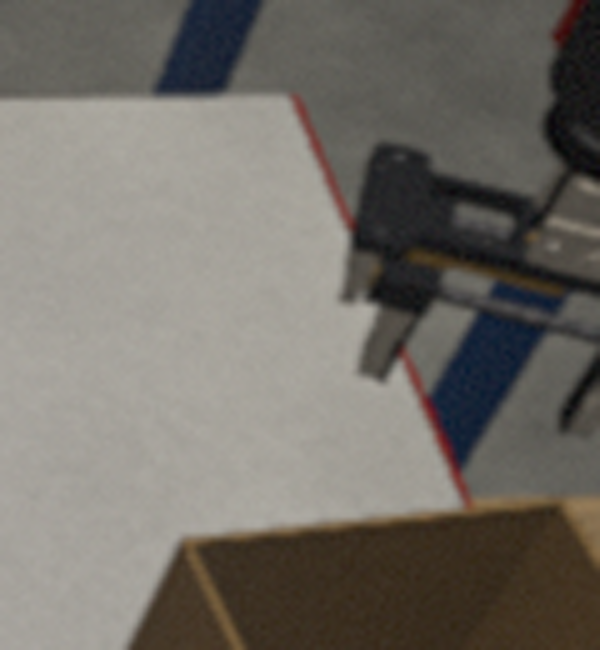

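View pics/tg.png

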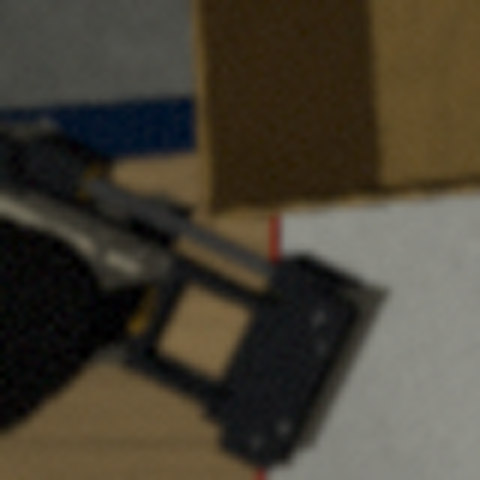

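```bash
python3 -m handwheel '[0,0,5,0,0,0, 0,-4,8,0,0,0.1, 2,-9,9,0,0,0.25, 5,-13,9,0,0,0.4, 8,-17,9,0,0,0.54, 11,-22,9,0,0,0.68, 13,-26,9,0,0,0.72, 13,-26,9,0,0,0.72]'
python3 - <<'E'
from h import *
st=sensors.get_state();print(st['tcp_pos'],st['eef_rot'],st['joints'])
c=cap('wrist','w1.png'); c['st']=st; pickle.dump(c,open('w1.pkl','wb'))
E
```

```text
time_s: 0.95
tcp_pos: [0.4076, 0.3515, 0.3163]
eef_rot: [179.9, -0.0, 17.0]
contact_force: [0.6, 0.6, 0.4]
gripper_width: 0.0875
[0.40757599 0.3514969  0.31634711] [ 1.79923399e+02 -2.39425647e-02  1.69770913e+01] [ 6.17056071e+01  4.87400630e+00 -8.09911519e+00  7.31263324e-02
 -7.70637863e+01  4.52550748e+01]
```

View pics/w1.png

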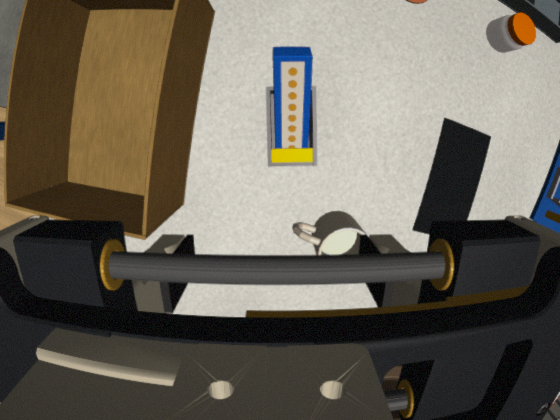

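```bash
cat >> h.py <<'E'
from scipy.spatial.transform import Rotation as Ro
def wproj(c,p):
    st=c['st']; M=c['mount']; Rt=Ro.from_euler('xyz',st['eef_rot'],degrees=True).as_matrix()
    p=np.atleast_2d(p); q=(p-st['tcp_pos'])@Rt; q=(q-M[:3,3])@M[:3,:3]
    n=np.hypot(q[:,0],q[:,1]); th=np.arctan2(n,q[:,2]); K=c['camera_matrix']
    return np.c_[K[0,2]+K[0,0]*th*q[:,0]/n, K[1,2]+K[1,1]*th*q[:,1]/n]
E
python3 - <<'E'
from h import *
c=pickle.load(open('w1.pkl','rb')); crop(c,'w1c.png',255,35,330,175,5.5)
E
```

```text
(no output)
```

View pics/w1c.png

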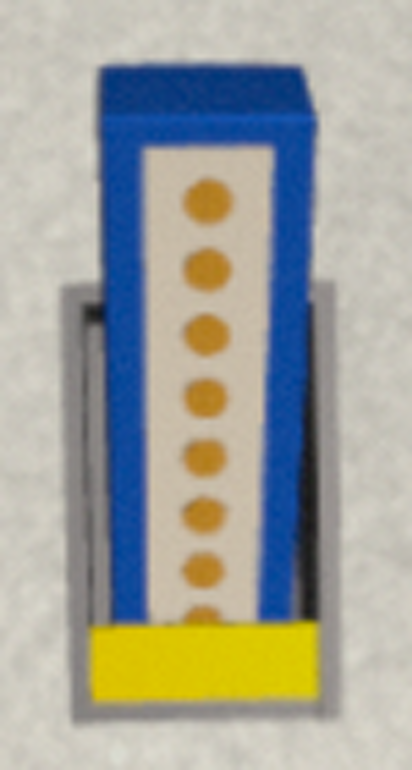

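Run:
```python
from h import *
from scipy.optimize import least_squares
c=pickle.load(open('w1.pkl','rb'))
P=lambda l:np.array(l)/5.5+[255,35]
R=lambda a:Ro.from_euler('z',a).as_matrix()
uv=P([(72,722),(343,717),(335,283),(62,285)]);X=np.array([[-.052,.032,.056],[-.052,-.032,.056],[.052,-.032,.056],[.052,.032,.056]])
f=lambda q:(wproj(c,X@R(q[2]).T+[q[0],q[1],0])-uv).ravel()
r=least_squares(f,[.475,.355,.3]);print('bin',r.x,np.degrees(r.x[2]),r.fun.round(1)); b=r.x
print('expected housing', R(b[2])@[.0264,0,.0611]+[b[0],b[1],0])
uv=P([(99,115),(318,118),(303,67),(99,67)])
X=np.array([[75,22,16],[75,-22,16],[75,-22,-16],[75,22,-16]])/1000
H=lambda q:Ro.from_euler('ZY',[q[3],-np.radians(35)])
g=lambda q:(wproj(c,H(q).apply(X)+q[:3])-uv).ravel()
r=least_squares(g,[.5,.36,.06,.3]);print('hous',r.x,np.degrees(r.x[3]),r.fun.round(1))
for k,tt in(('top.pkl',0),('scene.pkl',0)):
    t=pickle.load(open(k,'rb'));print(k,proj(t,H(r.x).apply(X)+r.x[:3]).round(1).tolist(), proj(t,Ro.from_euler('z',b[2]).apply([[-.052,.032,.056],[-.052,-.032,.056]])+[b[0],b[1],0]).round(1).tolist())
```

```text
bin [0.4740475  0.35087917 0.31896268] 18.275215259827426 [-0.   0.5 -0.1  0.5  0.4 -0.6 -0.3 -0.4]
expected housing [0.49911591 0.35915773 0.0611    ]
hous [0.49991045 0.36007938 0.05276989 0.30422948] 17.431065287104264 [ 0.1  0.7 -0.2  0.4 -0.1 -0.5  0.2 -0.7]
top.pkl [[139.6, 196.3], [152.7, 192.5], [153.9, 188.1], [141.1, 191.9]] [[153.3, 236.6], [171.7, 230.8]]
scene.pkl [[461.2, 229.9], [445.7, 234.7], [446.5, 246.0], [461.8, 241.3]] [[432.8, 200.8], [412.1, 207.1]]
```

```bash
cat >> h.py <<'E'
def delta(pos,R,ret=False):
    st=sensors.get_state(); R0=Ro.from_euler('xyz',st['eef_rot'],degrees=True)
    d=(np.array(pos)-st['tcp_pos'])*100; w=(R*R0.inv()).as_rotvec()
    print('d cm',d.round(2),'w',w.round(3),'|d|',np.linalg.norm(d).round(1),'|w|deg',np.degrees(np.linalg.norm(w)).round(1))
E
python3 - <<'E'
from h import *
C=np.array([.4993,.3593,.0605]);Hr=Ro.from_euler('ZY',[17.9,-35],degrees=True)
Rt=Hr*Ro.from_euler('x',180,degrees=True)
tcp=C+Hr.apply([.038,0,.006-.019]);print(tcp)
delta(tcp+Hr.apply([0,0,.1]),Rt);delta(tcp,Rt);print(Hr.apply([0,0,-.1]),Hr.apply([.1,0,0]))
E
```

```text
[0.53601658 0.37115913 0.07164693]
d cm [  7.4    0.11 -16.27] w [ 0.184 -0.582  0.017] |d| 17.9 |w|deg 35.0
d cm [ 12.86   1.87 -24.47] w [ 0.184 -0.582  0.017] |d| 27.7 |w|deg 35.0
[ 0.05458121  0.01762925 -0.0819152 ] [0.07795005 0.02517718 0.05735764]
```

```bash
python3 -m handwheel '[1.5,0,-3.3,0.037,-0.116,0.003, 3,0,-6.5,0.074,-0.233,0.007, 4.5,0.1,-9.8,0.11,-0.35,0.01, 6,0.1,-13,0.147,-0.466,0.014, 7.4,0.1,-16.3,0.184,-0.582,0.017, 7.4,0.1,-16.3,0.184,-0.582,0.017, 7.4,0.1,-16.3,0.184,-0.582,0.017]'
python3 - <<'E'
from h import *
C=np.array([.4993,.3593,.0605]);Hr=Ro.from_euler('ZY',[17.9,-35],degrees=True)
Rt=Hr*Ro.from_euler('x',180,degrees=True)
tcp=C+Hr.apply([.038,0,.006-.019])
st=sensors.get_state();delta(tcp,Rt)
c=cap('wrist','w2.png');c['st']=st
print(wproj(c,C+Hr.apply(np.array([[75,22,16],[75,-22,16],[0,0,16]])/1000)))
E
```

```text
time_s: 1.7
tcp_pos: [0.5259, 0.3542, 0.2208]
eef_rot: [178.7, -35.3, 16.7]
contact_force: [2.5, -0.5, 1.7]
gripper_width: 0.0878
d cm [  1.01   1.69 -14.91] w [0.016 0.011 0.033] |d| 15.0 |w|deg 2.2
[[232.5984392  247.58276947]
 [283.87206148 246.35454849]
 [261.28066074 319.98584968]]
```

View pics/w2.png

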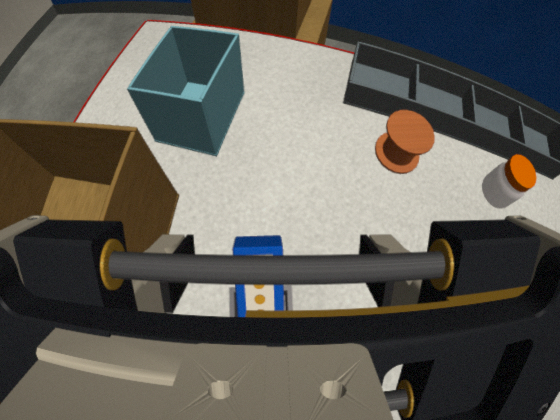

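```bash
cat > g1.py <<'E'
from h import *
C=np.array([.4993,.3593,.0605]);Hr=Ro.from_euler('ZY',[17.9,-35],degrees=True)
Rt=Hr*Ro.from_euler('x',180,degrees=True)
tcp=C+Hr.apply([.038,0,.006-.019])
st=sensors.get_state();print(st['joints'],st['qd'].round(1));delta(tcp+Hr.apply([0,0,.06]),Rt);delta(tcp,Rt)
E
python3 -m handwheel '[0,0,0,0,0,0,0,0,0,0,0,0]'; python3 g1.py
```

```text
time_s: 1.95
tcp_pos: [0.5241, 0.3544, 0.2185]
eef_rot: [178.4, -35.3, 17.2]
contact_force: [-0.4, 0.0, -0.4]
gripper_width: 0.0882
[ 49.79124279   1.18033493 -53.87627124  76.40617169 -20.11610748
 -13.3551302 ] [ 1.  -0.2  1.  -1.6 -0.5  0.7]
d cm [-2.08  0.62 -9.77] w [0.02  0.012 0.028] |d| 10.0 |w|deg 2.1
d cm [  1.19   1.67 -14.69] w [0.02  0.012 0.028] |d| 14.8 |w|deg 2.1
```

```bash
cat > g1.py <<'E'
from h import *
C=np.array([.4993,.3593,.0605]);Hr=Ro.from_euler('ZY',[17.9,-35],degrees=True)
Rt=Ro.from_euler('ZY',[17.9,-12],degrees=True)*Ro.from_euler('x',180,degrees=True)
tcp=C+Hr.apply([.038,0,.008])+Rt.apply([0,0,.019])
st=sensors.get_state();print(st['joints'],tcp);delta(tcp-Rt.apply([0,0,.06]),Rt);delta(tcp,Rt)
E
python3 g1.py
```

```text
[ 49.79124279   1.18033493 -53.87627124  76.40617169 -20.11610748
 -13.3551302 ] [0.52831363 0.36867115 0.07026432]
d cm [-0.77  1.04 -8.96] w [-0.098  0.395  0.023] |d| 9.1 |w|deg 23.4
d cm [  0.42   1.43 -14.83] w [-0.098  0.395  0.023] |d| 14.9 |w|deg 23.4
```

```bash
python3 -m handwheel '[-0.2,0.2,-1,-0.025,0.1,0.006, -0.4,0.5,-3,-0.05,0.2,0.012, -0.5,0.8,-5,-0.075,0.3,0.018, -0.7,1,-7,-0.098,0.395,0.023, -0.8,1,-9,-0.098,0.395,0.023, -0.8,1,-9,-0.098,0.395,0.023, -0.8,1,-9,-0.098,0.395,0.023,-0.8,1,-9,-0.098,0.395,0.023]'; python3 g1.py
```

```text
time_s: 2.75
tcp_pos: [0.516, 0.3646, 0.1293]
eef_rot: [180.0, -12.1, 17.9]
contact_force: [1.3, -0.2, 0.7]
gripper_width: 0.0877
[ 57.38771068  14.78178911 -27.49193039  12.31422583 -38.97509465
  41.54594922] [0.52831363 0.36867115 0.07026432]
d cm [ 0.05  0.02 -0.04] w [-0.     0.002 -0.   ] |d| 0.1 |w|deg 0.1
d cm [ 1.23  0.4  -5.9 ] w [-0.     0.002 -0.   ] |d| 6.0 |w|deg 0.1
```

Position is exact now. Check the view quickly, then go down.

```bash
python3 -m handwheel '[0.6,0.2,-3,0,0,0, 1,0.3,-4.9,0,0,0, 1.2,0.4,-5.9,0,0,0, 1.2,0.4,-5.9,0,0,0, 1.2,0.4,-5.9,0,0,0]'
python3 - <<'E'
from h import *
st=sensors.get_state();c=cap('wrist','w3.png');s=cap('scene','s3.png');crop(s,'s3c.png',390,120,500,260,5)
E
```

```text
time_s: 3.25
tcp_pos: [0.5281, 0.3687, 0.0715]
eef_rot: [180.0, -12.2, 17.9]
contact_force: [0.6, -0.1, 0.2]
gripper_width: 0.0873
```

View pics/w3.png

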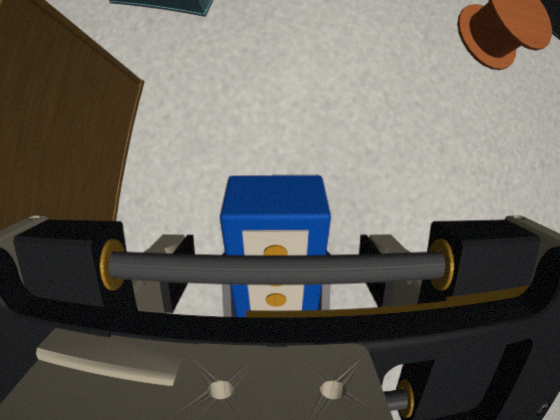

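View pics/s3c.png

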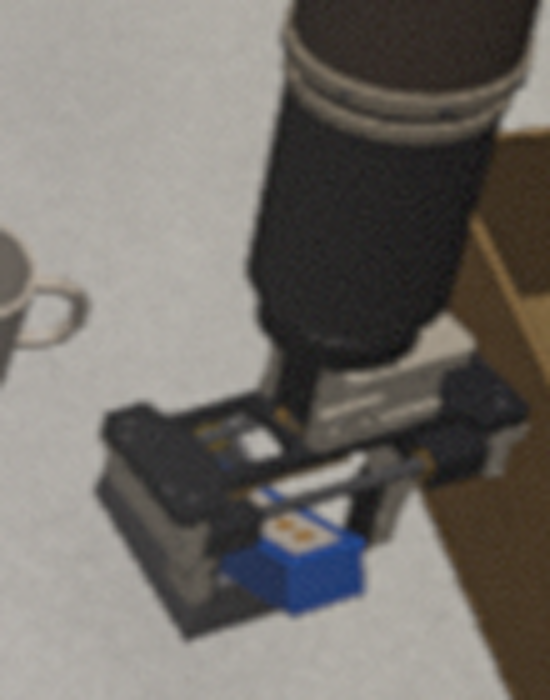

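```bash
python3 -m handwheel '[0,0,0,0,0,0,0,0,0,0,0,0,0,0,0,0,0,0,0,0,0,0,0,0,0,0,0,0,0,0,0,0,0,0,0,0]' 255 50; python3 -m handwheel '[0.8,0.25,0.57,0,0,0, 2.3,0.75,1.7,0,0,0, 3.9,1.26,2.9,0,0,0, 5.5,1.8,4,0,0,0, 7,2.3,5.2,0,0,0, 7,2.3,5.2,0,0,0]'
python3 - <<'E'
from h import *
st=sensors.get_state();print(st['joints']);c=cap('wrist','w4.png');s=cap('scene','s4.png');crop(s,'s4c.png',390,120,500,270,5)
E
```

```text
time_s: 3.95
tcp_pos: [0.5283, 0.3691, 0.0718]
eef_rot: [-180.0, -12.2, 17.9]
contact_force: [0.0, 0.4, -0.2]
gripper_width: 0.0449
time_s: 4.55
tcp_pos: [0.601, 0.3936, 0.1257]
eef_rot: [-179.9, -12.4, 17.9]
contact_force: [-0.1, 0.7, -1.5]
gripper_width: 0.0441
[ 52.23187216  22.17369858 -16.24959242  10.38090637 -41.68319843
  48.52136596]
```

View pics/w4.png

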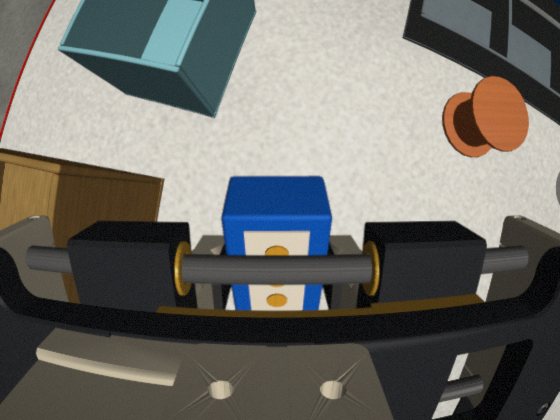

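View pics/s4c.png

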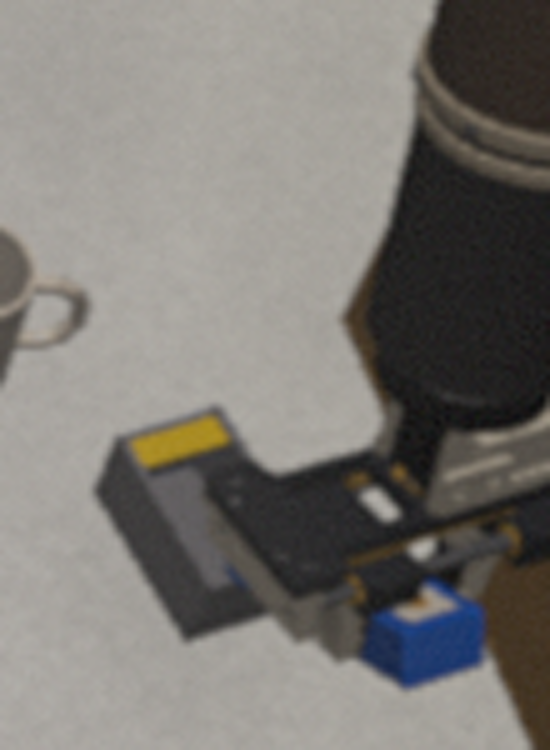

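```bash
cat > g2.py <<'E'
from h import *
C=np.array([.478,.0685,.0205]);y=4
Rt=Ro.from_euler('ZY',[y,23],degrees=True)*Ro.from_euler('x',180,degrees=True)
tcp=C+Ro.from_euler('z',y,degrees=True).apply([.038,0,.008])+Rt.apply([0,0,.019])
print(tcp);delta(tcp+[0,0,.08],Rt);delta(tcp,Rt)
E
python3 g2.py
```

```text
[0.50850163 0.07063288 0.01101041]
d cm [ -8.99 -32.12  -3.23] w [-0.117  0.605 -0.235] |d| 33.5 |w|deg 37.8
d cm [ -8.99 -32.12 -11.23] w [-0.117  0.605 -0.235] |d| 35.2 |w|deg 37.8
```

```bash
python3 -m handwheel '[0.5,0,2.5,0,0,0, 0.5,-1,6,0,0,0, 0.5,-4,9,-0.01,0.06,-0.02, 0,-8,10,-0.03,0.15,-0.06, -1,-12,10,-0.045,0.24,-0.09, -3,-16,9,-0.06,0.33,-0.12, -5,-20,8,-0.075,0.4,-0.15, -6,-24,6,-0.09,0.48,-0.18]'; python3 g2.py
```

```text
time_s: 5.45
tcp_pos: [0.5371, 0.1509, 0.1843]
eef_rot: [-178.9, 15.8, 7.4]
contact_force: [1.1, -0.2, -1.9]
gripper_width: 0.0439
[0.50850163 0.07063288 0.01101041]
d cm [-2.86 -8.02 -9.33] w [-0.03   0.124 -0.053] |d| 12.6 |w|deg 7.9
d cm [ -2.86  -8.02 -17.33] w [-0.03   0.124 -0.053] |d| 19.3 |w|deg 7.9
```

```bash
python3 -m handwheel '[-1,-2.8,-2,-0.01,0.04,-0.018, -2,-5.6,-5,-0.02,0.08,-0.036, -2.9,-8,-8,-0.03,0.124,-0.053, -2.9,-8,-10,-0.03,0.124,-0.053,-2.9,-8,-12,-0.03,0.124,-0.053,-2.9,-8,-12,-0.03,0.124,-0.053]'; python3 g2.py;python3 - <<'E'
from h import *
c=cap('wrist','w5.png');s=cap('scene','s5.png');crop(s,'s5c.png',270,120,390,270,5)
E
```

```text
time_s: 6.05
tcp_pos: [0.5055, 0.0701, 0.0615]
eef_rot: [179.9, 23.3, 3.9]
contact_force: [-0.5, 0.3, -1.8]
gripper_width: 0.0438
[0.50850163 0.07063288 0.01101041]
d cm [0.3  0.06 2.95] w [ 0.002 -0.006  0.001] |d| 3.0 |w|deg 0.3
d cm [ 0.3   0.06 -5.05] w [ 0.002 -0.006  0.001] |d| 5.1 |w|deg 0.3
```

View pics/s5c.png

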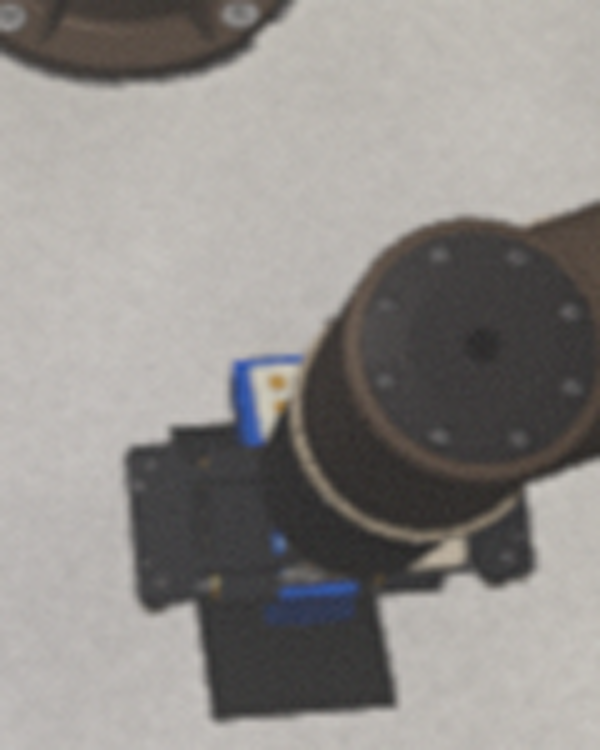

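View pics/w5.png

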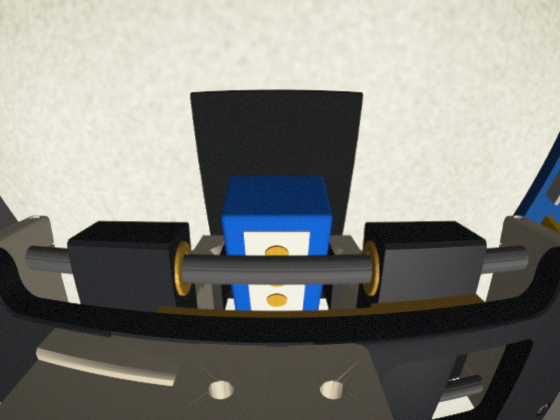

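```bash
python3 -m handwheel '[0.3,0.06,-2,0,0,0, 0.3,0.06,-3.5,0,0,0, 0.3,0.06,-4.3,0,0,0, 0.3,0.06,-4.7,0,0,0, 0.3,0.06,-4.8,0,0,0, 0.3,0.06,-4.8,0,0,0]'
```

```text
time_s: 6.75
tcp_pos: [0.5109, 0.0715, 0.0167]
eef_rot: [180.0, 23.0, 4.0]
contact_force: [0.0, -0.5, -2.0]
gripper_width: 0.0437
```

```bash
python3 -m handwheel '[0,0,-0.1,0,0,0,0,0,-0.2,0,0,0,0,0,-0.3,0,0,0,0,0,-0.3,0,0,0]'; python3 g2.py
```

```text
time_s: 7.15
tcp_pos: [0.5108, 0.0714, 0.0137]
eef_rot: [180.0, 23.0, 4.0]
contact_force: [-0.3, 0.7, -1.8]
gripper_width: 0.0438
[0.50850163 0.07063288 0.01101041]
d cm [-0.23 -0.08  7.73] w [ 0.001 -0.001 -0.   ] |d| 7.7 |w|deg 0.1
d cm [-0.23 -0.08 -0.27] w [ 0.001 -0.001 -0.   ] |d| 0.4 |w|deg 0.1
```

```bash
python3 -m handwheel '[0,0,-0.1,0,0,0,0,0,-0.2,0,0,0,0,0,-0.25,0,0,0,0,0,-0.25,0,0,0]'; python3 -m handwheel '[0,0,-0.05,0,0,0,0,0,-0.1,0,0,0,0,0,-0.1,0,0,0]'
```

```text
time_s: 7.55
tcp_pos: [0.5108, 0.0714, 0.0117]
eef_rot: [180.0, 23.0, 4.0]
contact_force: [-1.1, 0.6, 3.7]
gripper_width: 0.0437
time_s: 7.85
tcp_pos: [0.5108, 0.0714, 0.0116]
eef_rot: [180.0, 23.0, 4.1]
contact_force: [-1.8, 0.4, 9.5]
gripper_width: 0.0439
```

```bash
python3 -m handwheel '[0,0,0,0,0,0,0,0,0,0,0,0,0,0,0,0,0,0,0,0,0,0,0,0]' 60; python3 -m handwheel '[0.8,0.05,1.8,0,0,0, 2,0.1,4.6,0,0,0, 3.5,0.2,8.3,0,0,0,3.9,0.2,9.2,0,0,0,3.9,0.2,9.2,0,0,0]'
python3 - <<'E'
from h import *
st=sensors.get_state();c=cap('wrist','w6.png');c['st']=st;pickle.dump(c,open('w6.pkl','wb'));s=cap('scene','s6.png');pickle.dump(s,open('s6.pkl','wb'));t=cap('top','t6.png');pickle.dump(t,open('t6.pkl','wb'));crop(s,'s6c.png',270,120,390,270,5)
E
```

```text
time_s: 8.25
tcp_pos: [0.5107, 0.0714, 0.0114]
eef_rot: [180.0, 23.1, 4.1]
contact_force: [-0.6, -0.0, -0.7]
gripper_width: 0.0657
time_s: 8.75
tcp_pos: [0.5512, 0.0736, 0.1047]
eef_rot: [-180.0, 22.9, 4.1]
contact_force: [1.1, 0.6, -0.7]
gripper_width: 0.0668
```

View pics/w6.png

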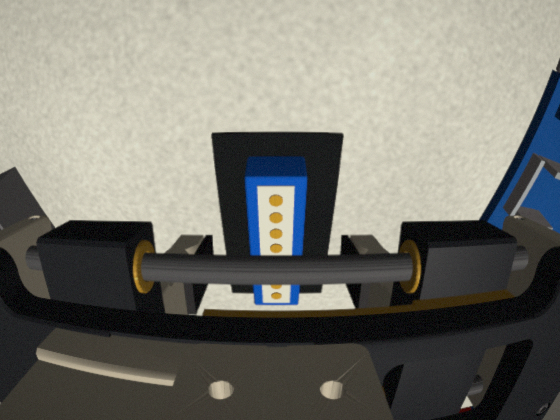

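View pics/s6c.png

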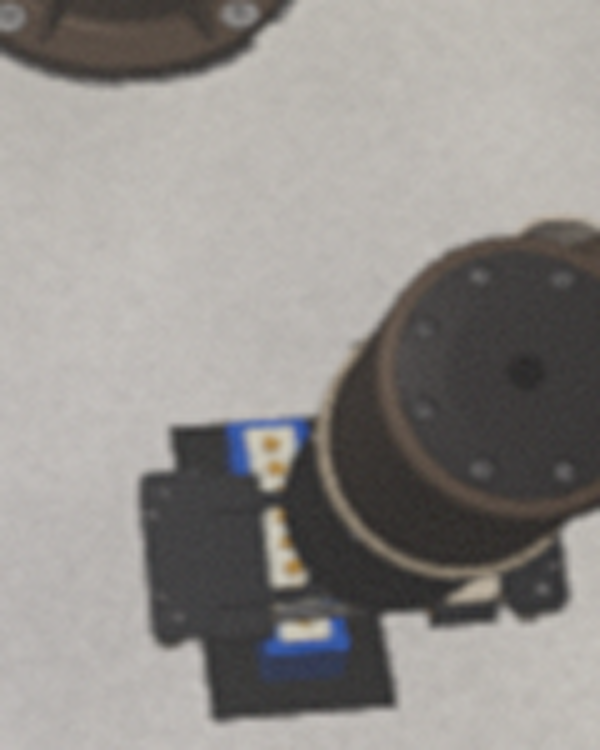

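```bash
cat > g3.py <<'E'
from h import *
from scipy.optimize import least_squares
import sys
Q=[.547,-.2404,-5.58]
def fr(p,Q=Q): return Ro.from_euler('z',Q[2],degrees=True).apply(p)+[Q[0],Q[1],.012]
def knob(a,s): return fr([.085-.19*np.cos(1.658-a),.002+s,.048+.19*np.sin(1.658-a)])
def down(y): return Ro.from_euler('z',y,degrees=True)*Ro.from_euler('x',180,degrees=True)
E
python3 - <<'E'
from g3 import *
k=knob(0,.001);print(k);delta(k+[-.03,0,.09],down(-5.6))
c=pickle.load(open('w6.pkl','rb'))
X=np.array([[75,22,16],[75,-22,16],[-75,22,16],[-75,-22,16]])/1000;uv=np.array([(247,177),(306,177),(254,304),(298,304)])
f=lambda q:(wproj(c,Ro.from_euler('z',q[2]).apply(X)+[q[0],q[1],.020])-uv).ravel()
r=least_squares(f,[.478,.07,.07]);print(r.x,np.degrees(r.x[2]),r.fun.round(1))
E
```

```text
[ 0.64835822 -0.24728826  0.24927803]
d cm [  6.99 -32.05  23.72] w [-0.004 -0.405 -0.166] |d| 40.5 |w|deg 25.1
[0.48005616 0.06934493 0.06705666] 3.842063872866441 [-2.6 -0.6  2.5 -0.5 -0.1  1.5  0.1  1.6]
```

```bash
python3 -m handwheel '[0,0,5,0,-0.05,-0.02, 1,-3,9,0,-0.1,-0.04, 2,-6,13,0,-0.16,-0.07, 3,-9,17,-0.001,-0.22,-0.09, 4,-12,21,-0.002,-0.28,-0.115, 5,-15,24,-0.003,-0.34,-0.14, 6,-19,24,-0.004,-0.4,-0.16, 7,-23,24,-0.004,-0.405,-0.166]' 0; python3 -c "
from g3 import *
k=knob(0,.001);delta(k+[-.03,0,.09],down(-5.6))"
```

```text
time_s: 9.7
tcp_pos: [0.6178, -0.1578, 0.3435]
eef_rot: [-179.9, -0.2, -5.6]
contact_force: [0.3, -0.2, 0.2]
gripper_width: 0.0876
d cm [ 0.06 -8.95 -0.43] w [-0.001  0.004 -0.   ] |d| 9.0 |w|deg 0.3
```

```bash
python3 -m handwheel '[0,-4.5,0,0,0,0, 0,-9,0,0,0,0, 0,-9,0,0,0,0, 0,-9,0,0,0,0]'; python3 -c "
from g3 import *
st=sensors.get_state();c=cap('wrist','w7.png');c['st']=st;pickle.dump(c,open('w7.pkl','wb'))
k=knob(0,.001);delta(k+[0,0,-.019],down(-5.6))
e=np.array([[.0,.018,0],[0,-.018,0]]);print(wproj(c,k+Ro.from_euler('z',Q[2],degrees=True).apply(e)))
A=[[.029*i,.028*j,.03] for i in(1,-1) for j in(1,-1)]+[[.029*i,.076*j,.03] for i in(1,-1) for j in(1,-1)]
print(wproj(c,fr(np.array(A))).round(1).tolist())
"
```

```text
time_s: 10.1
tcp_pos: [0.6171, -0.2487, 0.3413]
eef_rot: [-179.9, -0.1, -5.7]
contact_force: [0.7, 1.2, 0.4]
gripper_width: 0.0874
d cm [  3.1    0.04 -11.16] w [-0.001  0.002  0.   ] |d| 11.6 |w|deg 0.1
[[248.26550081 169.19291482]
 [294.62687467 169.01494278]]
[[256.8, 199.2], [295.5, 199.1], [257.6, 237.0], [295.0, 236.9], [224.0, 199.4], [328.4, 199.1], [225.8, 236.9], [326.8, 236.7]]
```

View pics/w7.png

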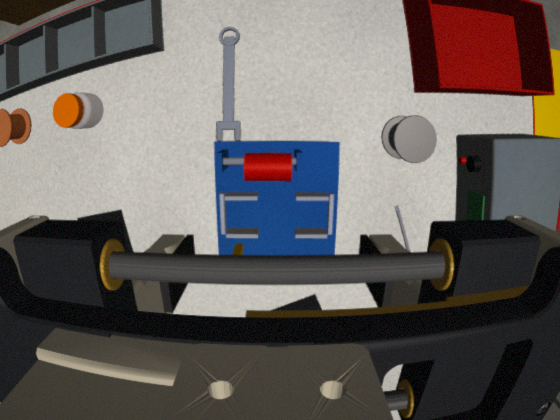

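```bash
python3 -c "
from h import *
c=pickle.load(open('w7.pkl','rb'));crop(c,'w7c.png',210,130,345,250,5.9)"
```

```text
(no output)
```

View pics/w7c.png

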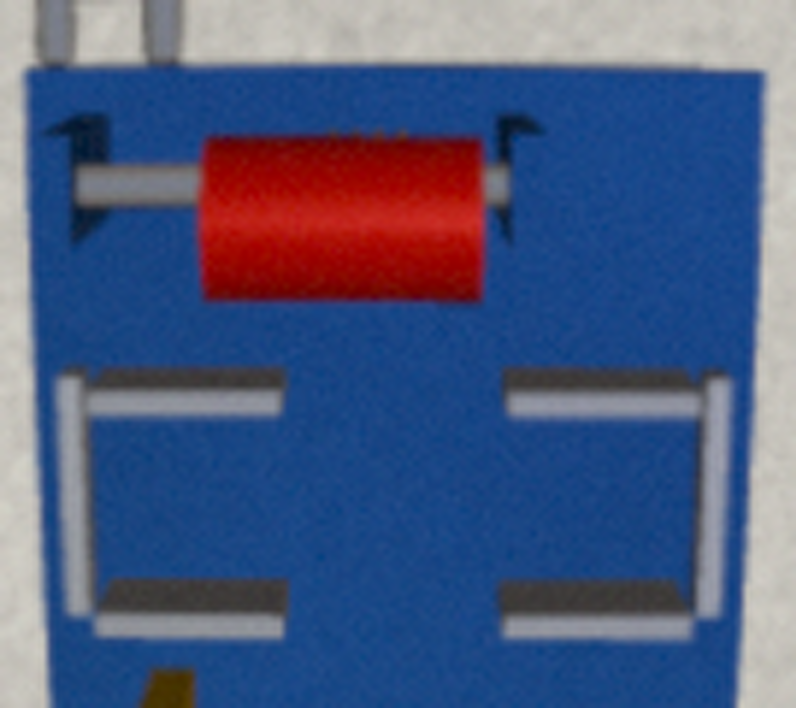

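```bash
sed -i 's/^Q=.*/Q=[.548,-.241,-5.6]/' g3.py; python3 -c "
from g3 import *
k=knob(0,.0042);print(k);delta(k+[0,0,-.014],down(-5.6))"
```

```text
[ 0.64966807 -0.24473891  0.24927803]
d cm [  3.23   0.3  -10.66] w [-0.001  0.002  0.   ] |d| 11.1 |w|deg 0.1
```

```bash
python3 -m handwheel '[2.5,0.2,-2,0,0,0, 3.2,0.3,-5,0,0,0, 3.2,0.3,-8.5,0,0,0, 3.2,0.3,-10.5,0,0,0, 3.2,0.3,-10.5,0,0,0]' && python3 -m handwheel '[0,0,0,0,0,0,0,0,0,0,0,0,0,0,0,0,0,0,0,0,0,0,0,0,0,0,0,0,0,0]' 255 12 && python3 -m handwheel '[0.1,0.8,0,0,0,0, 0.2,1.8,0,0,0,0, 0.3,2.8,0,0,0,0, 0.35,3.5,0,0,0,0, 0.35,3.5,0,0,0,0]'
```

```text
time_s: 10.65
tcp_pos: [0.6477, -0.2425, 0.2326]
eef_rot: [-179.8, 0.3, -5.5]
contact_force: [-0.2, -1.1, 0.1]
gripper_width: 0.0876
time_s: 11.15
tcp_pos: [0.6479, -0.2426, 0.2334]
eef_rot: [-179.8, 0.2, -5.5]
contact_force: [0.2, -0.1, -0.2]
gripper_width: 0.0529
time_s: 11.65
tcp_pos: [0.6516, -0.2067, 0.2338]
eef_rot: [-179.9, 0.2, -5.5]
contact_force: [-0.5, -2.2, 0.8]
gripper_width: 0.0356
```

```bash
python3 -m handwheel '[0,0,0,0,0,0,0,0,0,0,0,0,0,0,0.5,0,0,0,0,0,3.5,0,0,0,-1,0,7.5,0,0,0]' 0; python3 -c "
from g3 import *
s=cap('scene','s8.png');t=cap('top','t8.png');crop(s,'s8c.png',150,200,270,320,5)
s0=pickle.load(open('scene.pkl','rb'))
for y in(-.028,.072):
  for x,z in((.085,.048),(.085,.058),(.085,.068),(.07,0),(.1,0)):
    print(y,x,z,((proj(s0,fr([x,y,z]))-[150,200])*5).round())
C=np.array([.480,.0693,.020]);p=C+Ro.from_euler('z',4,degrees=True).apply([.012,0,.006-.019]);print(p);delta(p,down(4))
"
```

```text
time_s: 12.15
tcp_pos: [0.6411, -0.2064, 0.307]
eef_rot: [-179.9, 0.5, -5.5]
contact_force: [0.6, -0.2, 0.8]
gripper_width: 0.0704
-0.028 0.085 0.048 [[212. 372.]]
-0.028 0.085 0.058 [[210. 363.]]
-0.028 0.085 0.068 [[207. 353.]]
-0.028 0.07 0 [[230. 389.]]
-0.028 0.1 0 [[220. 442.]]
0.072 0.085 0.048 [[413. 387.]]
0.072 0.085 0.058 [[412. 377.]]
0.072 0.085 0.068 [[411. 368.]]
0.072 0.07 0 [[423. 403.]]
0.072 0.1 0 [[416. 457.]]
[0.49197077 0.07013708 0.007     ]
d cm [-15.13  27.8  -30.9 ] w [-0.     0.006  0.165] |d| 44.2 |w|deg 9.5
```

View pics/s8c.png

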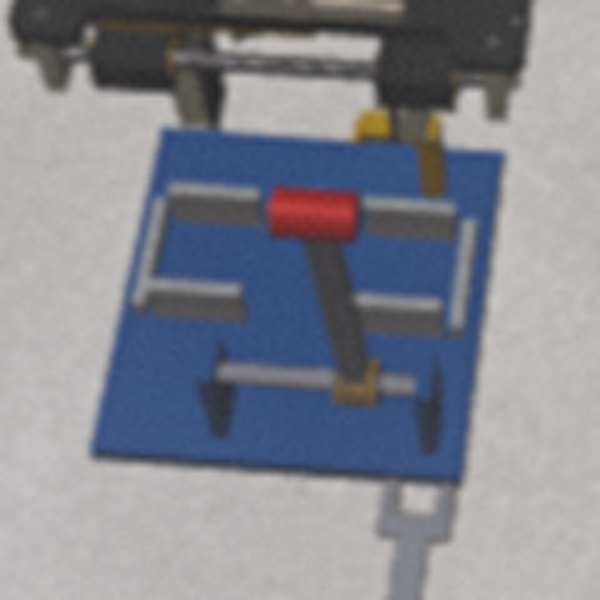

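```bash
python3 -m handwheel '[-3,3,0,0,0,0.03, -6,6,0,0,0.003,0.06, -9,10,-1,0,0.006,0.09, -12,14,-4,0,0.006,0.12, -14,18,-8,0,0.006,0.15, -15,22,-12,0,0.006,0.165, -15.1,26,-16,0,0.006,0.165, -15.1,27.8,-20,0,0.006,0.165]'; python3 -c "
from g3 import *
C=np.array([.480,.0693,.020]);p=C+Ro.from_euler('z',4,degrees=True).apply([.012,0,.006-.019]);delta(p,down(4))
c=cap('wrist','w8.png')"
```

```text
time_s: 13.05
tcp_pos: [0.4935, 0.0586, 0.1375]
eef_rot: [-179.9, -0.3, 4.1]
contact_force: [1.5, 1.1, 0.5]
gripper_width: 0.0878
d cm [ -0.16   1.15 -13.05] w [-0.003  0.004 -0.001] |d| 13.1 |w|deg 0.3
```

View pics/w8.png

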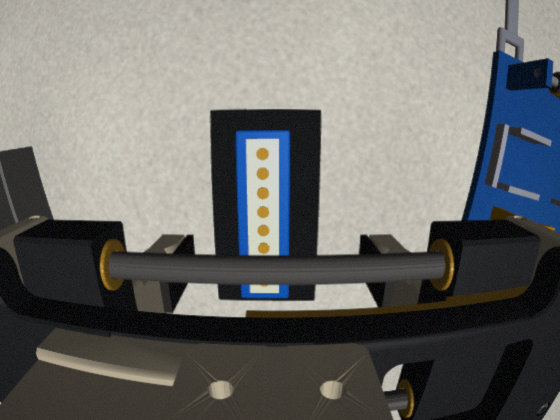

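```bash
python3 -m handwheel '[-0.1,0.8,-2,0,0.004,0, -0.2,1.15,-6,0,0.004,0, -0.2,1.15,-10,0,0.004,0, -0.2,1.15,-12.4,0,0.004,0, -0.2,1.15,-13,0,0.004,0, -0.2,1.15,-13,0,0.004,0]' && python3 -m handwheel '[0,0,0,0,0,0,0,0,0,0,0,0,0,0,0,0,0,0,0,0,0,0,0,0,0,0,0,0,0,0,0,0,0,0,0,0]' 255 50
```

```text
time_s: 13.7
tcp_pos: [0.4872, 0.0709, 0.0039]
eef_rot: [-180.0, 0.6, 4.0]
contact_force: [-19.4, 1.7, 53.1]
gripper_width: 0.088
time_s: 14.3
tcp_pos: [0.4882, 0.0711, 0.0043]
eef_rot: [-180.0, 0.5, 4.1]
contact_force: [0.3, -1.5, 8.6]
gripper_width: 0.0456
```

```bash
python3 -m handwheel '[0,0,0,0,0,0,0,0,0,0,0,0,0,0,0.2,0,0,0,0.3,0,0.4,0,0,0,0.6,0,0.4,0,0,0,0.6,0,0.4,0,0,0]' 90; python3 -c "
from h import *
print(sensors.get_state()['tcp_pos'])"; python3 -m handwheel '[0,0,0,0,0,0,0,0,0,0,0,0,0,0,0,0,0,0,0,0,0,0,0,0,0,0,0,0,0,0]' 255 50
```

```text
time_s: 14.9
tcp_pos: [0.4947, 0.0712, 0.0082]
eef_rot: [-180.0, 0.5, 4.1]
contact_force: [0.3, 0.3, -0.4]
gripper_width: 0.0568
[0.49468917 0.07115802 0.00822915]
time_s: 15.4
tcp_pos: [0.4945, 0.0711, 0.0081]
eef_rot: [-180.0, 0.5, 4.1]
contact_force: [1.0, 0.3, -1.8]
gripper_width: 0.0437
```

```bash
python3 -m handwheel '[0,0,2,0,0,0, 0,0,5,0,0,-0.1, 0,0,9,0,0,-0.24, 0,-1,13,0,0,-0.38, 0,-2,15,0,0,-0.52, 0,-3,15,0,0,-0.66, 0,-4,15,0,0,-0.8, 0,-5,15,0,0,-0.94]'; python3 -c "
from g3 import *
k=fr([-.04,-.014,0]);k[2]=.17;delta(k,down(-95.6));k=fr([0,-.014,0]);k[2]=.0161;print(k);delta(k,down(-95.6));print(sensors.get_state()['joints'].round())"
```

```text
time_s: 16.2
tcp_pos: [0.4941, 0.0207, 0.1582]
eef_rot: [-180.0, 0.5, -50.1]
contact_force: [0.2, 0.2, -1.4]
gripper_width: 0.0436
d cm [  1.27 -27.17   1.18] w [-0.009 -0.002 -0.793] |d| 27.2 |w|deg 45.5
[ 0.54663384 -0.25493318  0.0161    ]
d cm [  5.25 -27.56 -14.21] w [-0.009 -0.002 -0.793] |d| 31.4 |w|deg 45.5
[ 25.   7. -27.  -1. -56.  15.]
```

```bash
python3 -m handwheel '[0,-3.5,1,-0.001,0,-0.14, 0,-7,1.2,-0.003,0,-0.28, 0,-10.5,1.2,-0.004,-0.001,-0.42, 0,-14,1.2,-0.006,-0.001,-0.56, 0.3,-18,1.2,-0.008,-0.002,-0.7, 0.8,-22,1.2,-0.009,-0.002,-0.793, 1.2,-25.5,1.2,-0.009,-0.002,-0.793, 1.3,-27.2,1.2,-0.009,-0.002,-0.793]'; python3 -m handwheel '[0,0,0,0,0,0]'; python3 -c "
from g3 import *
k=fr([0,-.014,0]);k[2]=.0161;delta(k,down(-95.6));print(sensors.get_state()['joints'].round())
st=sensors.get_state();c=cap('wrist','w9.png');c['st']=st;pickle.dump(c,open('w9.pkl','wb'));s=cap('scene','s9.png');crop(s,'s9c.png',130,150,270,320,4.5)
t=cap('top','t9.png');crop(t,'t9c.png',275,110,395,250,5)"
```

```text
time_s: 17.0
tcp_pos: [0.5067, -0.2537, 0.1696]
eef_rot: [179.9, 0.0, -95.7]
contact_force: [-0.1, 0.3, -1.2]
gripper_width: 0.0437
time_s: 17.1
tcp_pos: [0.5062, -0.2555, 0.1689]
eef_rot: [179.9, 0.0, -95.9]
contact_force: [-0.2, -0.7, -3.3]
gripper_width: 0.0433
d cm [  4.04   0.06 -15.28] w [-0.001 -0.002  0.004] |d| 15.8 |w|deg 0.3
[ -7.  13. -18.  -0. -59.   1.]
```

View pics/w9.png

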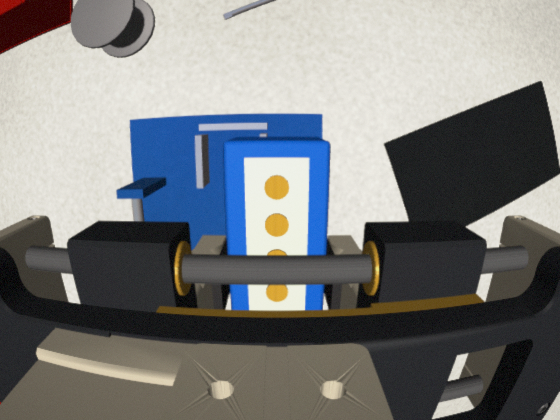

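View pics/s9c.png

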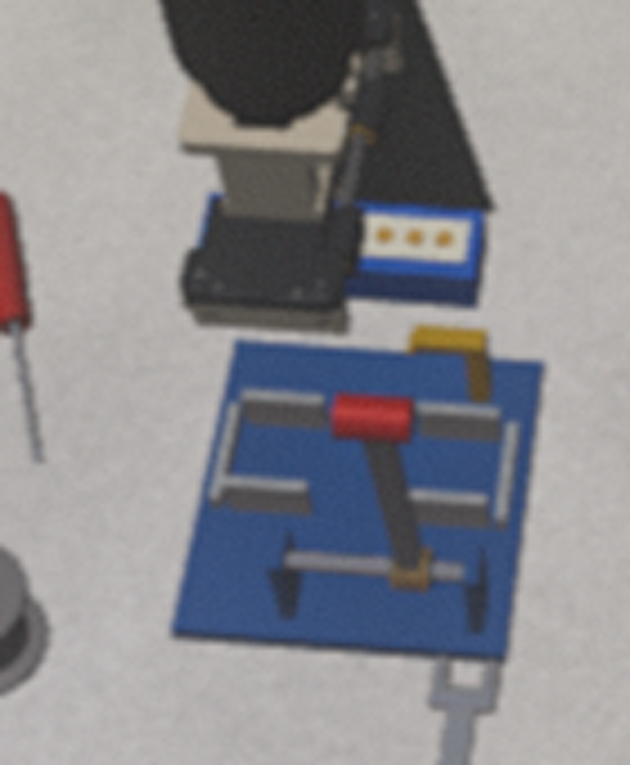

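View pics/t9c.png

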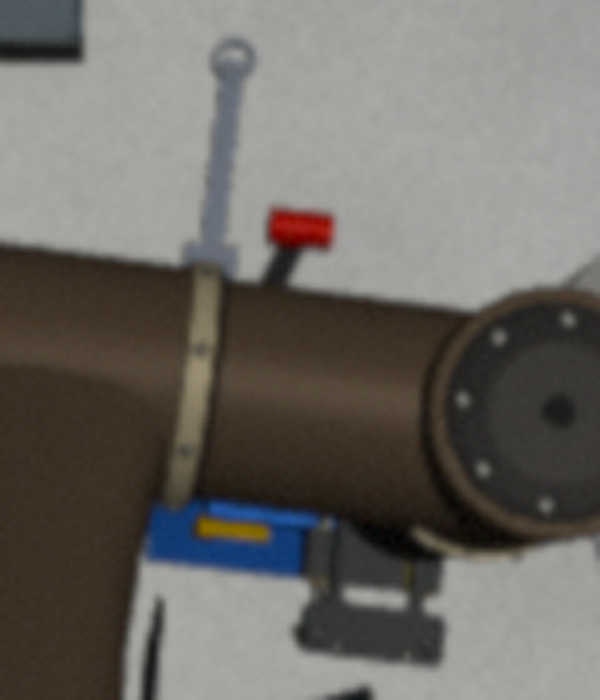

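```bash
python3 -c "
from g3 import *
t=pickle.load(open('top.pkl','rb'));s=pickle.load(open('scene.pkl','rb'))
for z in(.2,.3,.35,.4,.45,.5,.55,.6): print(z,ray(t,[[387,192],[355,168],[355,210],[315,188]],z).round(3)[:,:2].tolist())
k=fr([0.1015,.043,.249-.012]);print(k,proj(t,k),proj(s,k))
"
```

```text
0.2 [[0.558, -0.371], [0.628, -0.277], [0.503, -0.277], [0.567, -0.158]]
0.3 [[0.546, -0.343], [0.61, -0.257], [0.496, -0.257], [0.553, -0.149]]
0.35 [[0.539, -0.329], [0.6, -0.247], [0.492, -0.247], [0.547, -0.145]]
0.4 [[0.533, -0.315], [0.591, -0.237], [0.488, -0.238], [0.54, -0.14]]
0.45 [[0.527, -0.301], [0.582, -0.228], [0.484, -0.228], [0.534, -0.136]]
0.5 [[0.521, -0.287], [0.572, -0.218], [0.481, -0.218], [0.527, -0.131]]
0.55 [[0.515, -0.273], [0.563, -0.208], [0.477, -0.208], [0.521, -0.126]]
0.6 [[0.508, -0.259], [0.554, -0.198], [0.473, -0.198], [0.514, -0.122]]
[ 0.65321165 -0.20810989  0.249     ] [[334.29487141 155.90578822]] [[212.44765818 242.90098654]]
```

View pics/s9.png

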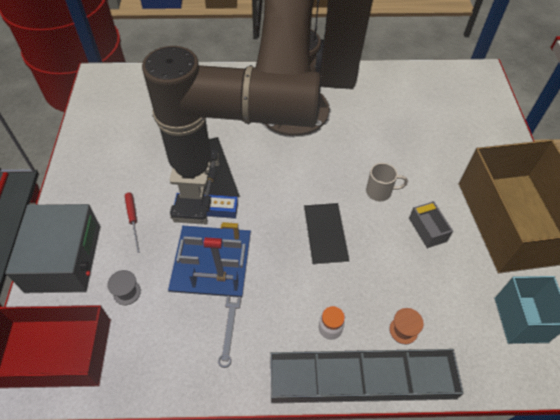

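View pics/t9.png

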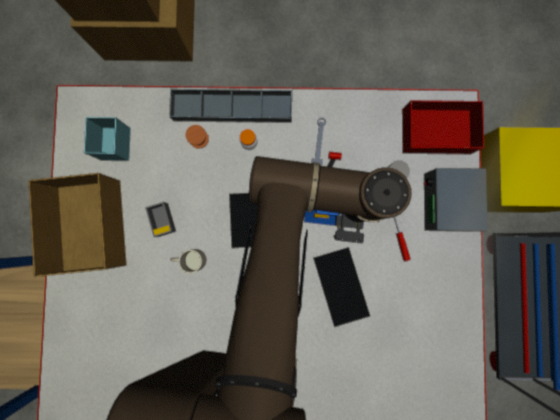

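```bash
python3 -c "
from g3 import *
c=pickle.load(open('w9.pkl','rb'));st=c['st']
Rt=Ro.from_euler('xyz',st['eef_rot'],degrees=True)
for off in(.010,.0144,.018):
  P=np.array([[.075-off,y,-(.016-.0071)-.019] for y in(.022,-.022)]) # tool frame: x along own x, z down; top at own z .016
  print(off,wproj(c,Rt.apply(P)+st['tcp_pos']).round(1).tolist())
crop(c,'w9c.png',120,100,340,230,3.6)
"
```

```text
0.01 [[331.5, 125.4], [221.5, 125.5]]
0.0144 [[331.3, 136.3], [221.7, 136.4]]
0.018 [[331.2, 145.2], [221.8, 145.3]]
```

View pics/w9c.png

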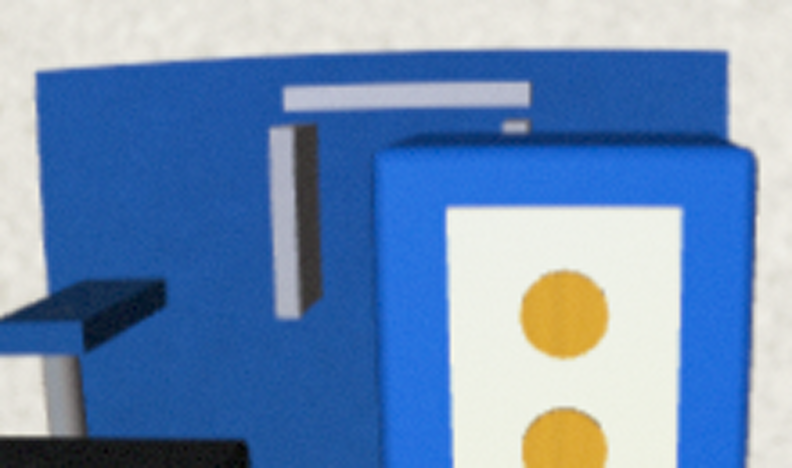

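```bash
python3 -c "
from g3 import *
c=pickle.load(open('w9.pkl','rb'))
A=np.array([[.032,-.076,.03],[.026,-.076,.03],[.032,-.028,.03],[.026,-.028,.03]])
obs=np.array([[270,127],[295,127],[276,318],[301,318]])/3.6+[120,100]
print(obs.round(1).tolist());print(wproj(c,fr(A)).round(1).tolist());print(wproj(c,fr(A+[.002,0,0])).round(1).tolist(),wproj(c,fr(A+[0,.002,0])).round(1).tolist())"
```

```text
[[195.0, 135.3], [201.9, 135.3], [196.7, 188.3], [203.6, 188.3]]
[[194.5, 134.8], [201.0, 134.5], [196.8, 187.7], [203.2, 187.6]]
[[192.4, 134.9], [198.9, 134.6], [194.7, 187.7], [201.1, 187.6]] [[194.6, 137.0], [201.1, 136.8], [197.0, 189.8], [203.3, 189.7]]
```

```bash
python3 -c "
from g3 import *
k=fr([0,-.0155,0]);k[2]=.095;delta(k,down(-95.6))"; python3 -m handwheel '[0,-0.1,-2,0,-0.002,0.004, 0,-0.1,-5,0,-0.002,0.004, 0,-0.1,-7,0,-0.002,0.004, 0.5,-0.1,-7.4,0,-0.002,0.004, 2,-0.1,-7.4,0,-0.002,0.004, 3.5,-0.1,-7.4,0,-0.002,0.004, 4,-0.1,-7.4,0,-0.002,0.004, 4,-0.1,-7.4,0,-0.002,0.004]';  python3 -m handwheel '[0,0,0,0,0,0]'; python3 -c "
from g3 import *
k=fr([0,-.0155,0]);k[2]=.0161;delta(k,down(-95.6));s=cap('scene','s10.png');crop(s,'s10c.png',130,150,270,320,4.5)"
```

```text
d cm [ 4.03 -0.31 -7.42] w [-0.001 -0.002  0.002] |d| 8.4 |w|deg 0.2
time_s: 18.05
tcp_pos: [0.5481, -0.2541, 0.0962]
eef_rot: [-179.9, 0.0, -95.4]
contact_force: [-0.1, 0.8, -2.4]
gripper_width: 0.0434
time_s: 18.15
tcp_pos: [0.5481, -0.2539, 0.0965]
eef_rot: [-179.9, 0.0, -95.4]
contact_force: [-1.3, 0.6, -1.7]
gripper_width: 0.0439
d cm [-0.17 -0.25 -8.04] w [-0.     0.002 -0.003] |d| 8.0 |w|deg 0.2
```

View pics/s10c.png

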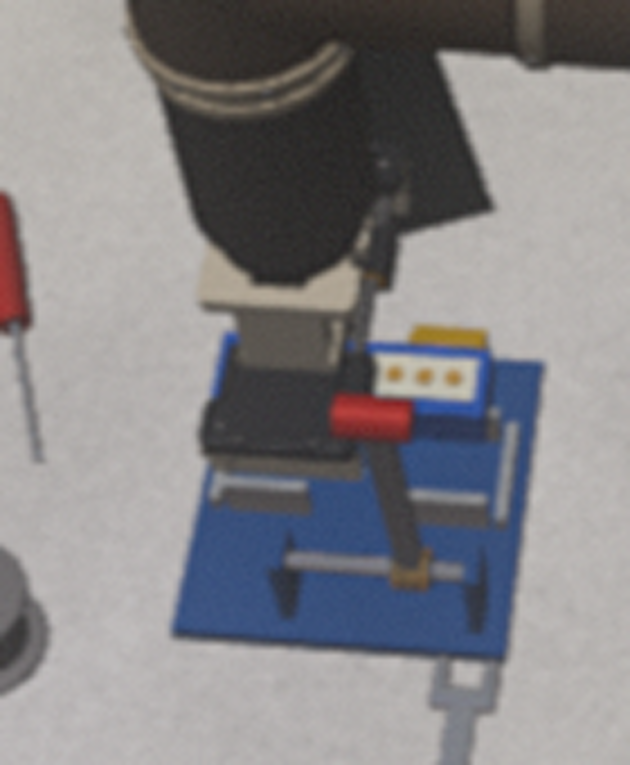

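```bash
python3 -m handwheel '[-0.17,-0.25,-1,0,0.002,-0.003, -0.17,-0.25,-2.5,0,0.002,-0.003, -0.17,-0.25,-3.6,0,0.002,-0.003, -0.17,-0.25,-3.6,0,0.002,-0.003, -0.17,-0.25,-3.6,0,0.002,-0.003]'; python3 -c "
from g3 import *
k=fr([0,-.0155,0]);k[2]=.0161;delta(k,down(-95.6))"
```

```text
time_s: 18.7
tcp_pos: [0.5464, -0.2566, 0.0605]
eef_rot: [180.0, 0.0, -95.6]
contact_force: [0.4, 0.5, -0.4]
gripper_width: 0.0443
d cm [ 0.01  0.02 -4.44] w [-0. -0.  0.] |d| 4.4 |w|deg 0.0
```

```bash
python3 -m handwheel '[0,0,-0.8,0,0,0, 0,0,-1.6,0,0,0, 0,0,-2.4,0,0,0, 0,0,-3.1,0,0,0, 0,0,-3.6,0,0,0, 0,0,-3.9,0,0,0, 0,0,-4.1,0,0,0, 0,0,-4.2,0,0,0]'; python3 -m handwheel '[0,0,0,0,0,0]'
```

```text
time_s: 19.5
tcp_pos: [0.5464, -0.2567, 0.0184]
eef_rot: [180.0, 0.0, -95.6]
contact_force: [-0.2, 0.4, -0.8]
gripper_width: 0.0435
time_s: 19.6
tcp_pos: [0.5466, -0.2567, 0.0184]
eef_rot: [180.0, 0.0, -95.6]
contact_force: [-0.3, -0.5, -1.5]
gripper_width: 0.0439
```

```bash
python3 -m handwheel '[0,0,-0.08,0,0,0, 0,0,-0.16,0,0,0, 0,0,-0.2,0,0,0, 0,0,-0.2,0,0,0]'; python3 -m handwheel '[0,0,-0.05,0,0,0,0,0,-0.08,0,0,0,0,0,-0.08,0,0,0]'
```

```text
time_s: 20.0
tcp_pos: [0.5467, -0.2568, 0.0167]
eef_rot: [-180.0, -0.0, -95.6]
contact_force: [0.1, 0.3, -0.1]
gripper_width: 0.0436
time_s: 20.3
tcp_pos: [0.5468, -0.2568, 0.0164]
eef_rot: [-180.0, -0.0, -95.6]
contact_force: [-1.4, -0.1, 4.1]
gripper_width: 0.0433
```

```bash
python3 -m handwheel '[0,0,0,0,0,0,0,0,0,0,0,0,0,0,0,0,0,0,0,0,0,0,0,0]' 60; python3 -m handwheel '[0,0,0.6,0,0,0, 0,0,2,0,0,0, 0,0,4.5,0,0,0, 0,0,7,0,0,0, -1.5,0,8,0,0,0, -4,0,8,0,0,0, -6,0,9,0,0,0,-7,0,11,0,0,0]';python3 -c "
from g3 import *
st=sensors.get_state();print(st['tcp_pos']);c=cap('wrist','w11.png');c['st']=st;pickle.dump(c,open('w11.pkl','wb'));s=cap('scene','s11.png');crop(s,'s11c.png',150,200,270,320,5)"
```

```text
time_s: 20.7
tcp_pos: [0.5468, -0.2568, 0.0162]
eef_rot: [-180.0, -0.0, -95.6]
contact_force: [-0.7, 0.3, 0.1]
gripper_width: 0.0661
time_s: 21.5
tcp_pos: [0.4743, -0.2565, 0.1266]
eef_rot: [179.9, 0.0, -95.6]
contact_force: [0.7, 0.4, 0.0]
gripper_width: 0.0669
[ 0.47429486 -0.25647879  0.12655126]
```

View pics/s11c.png

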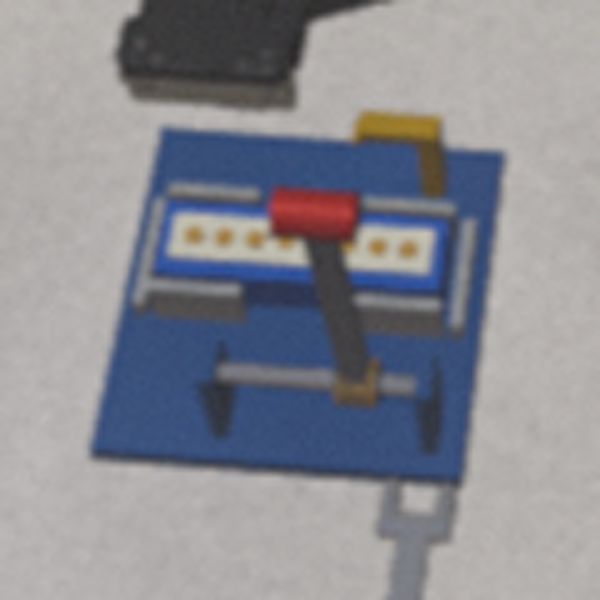

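View pics/w11.png

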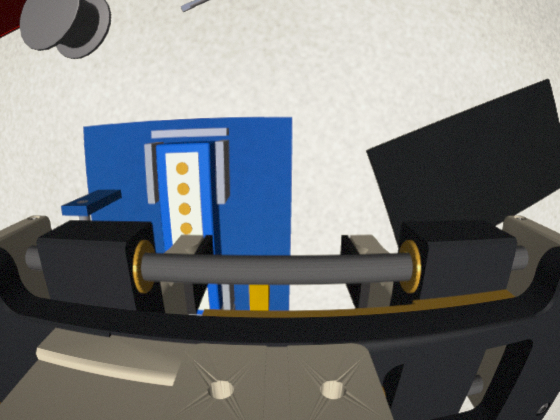

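```bash
python3 -c "
from g3 import *
c=pickle.load(open('w11.pkl','rb'));crop(c,'w11c.png',130,115,240,215,7)
A=np.array([[x,y,.032] for y in(-.075,) for x in(.022,-.022)])
print(((wproj(c,fr(A))-[130,115])*7).round())
print(((wproj(c,fr(A+[0,.003,0]))-[130,115])*7).round())
k=knob(0,.041);delta(k+[-.03,0,.09],down(-5.6))"
```

```text
[[173. 206.]
 [557. 191.]]
[[174. 233.]
 [557. 219.]]
d cm [14.6   4.92 20.92] w [-0.003  0.006  1.57 ] |d| 26.0 |w|deg 90.0
```

View pics/w11c.png

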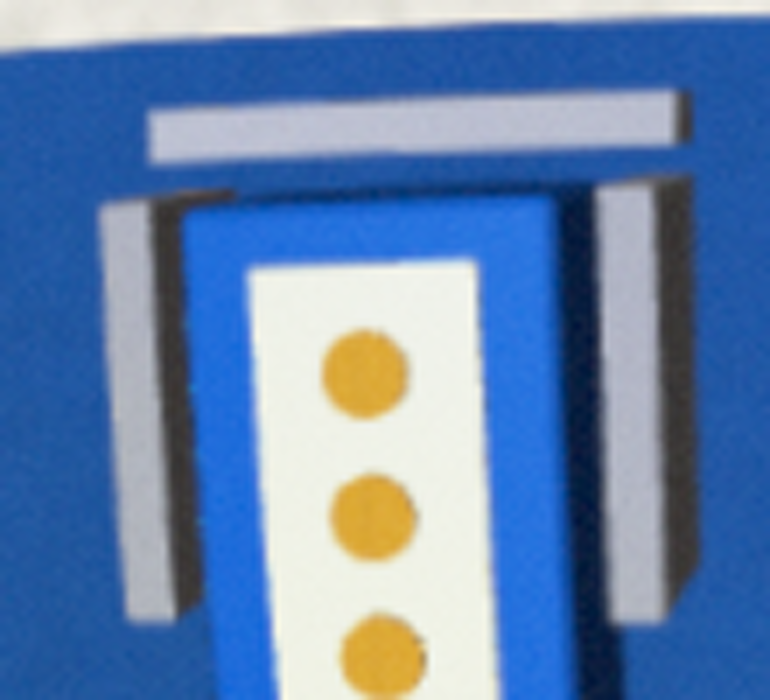

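```bash
python3 -m handwheel '[0,0,4,0,0,0.1, 0,1,8,0,0,0.24, 0,2,12,0,0.001,0.38, 0,3,16,0,0.002,0.52, 1,4,19,-0.001,0.003,0.66, 3,5,21,-0.001,0.004,0.8, 5,5,21,-0.002,0.005,0.94, 7,5,21,-0.002,0.005,1.08]' 0; python3 -m handwheel '[2,0,0,0,0,0.14, 4,0,0,0,0,0.28, 6,0,0,0,0,0.42, 7.5,0,0,0,0,0.49, 7.5,0,0,0,0,0.49, 7.5,0,0,0,0,0.49]'; python3 -c "
from g3 import *
k=knob(0,.041);print(k);delta(k+[0,0,-.019],down(-5.6))
st=sensors.get_state();c=cap('wrist','w12.png');c['st']=st;pickle.dump(c,open('w12.pkl','wb'))
e=np.array([[.0,.018,0],[0,-.018,0]]);print(wproj(c,k+Ro.from_euler('z',Q[2],degrees=True).apply(e)))"
```

```text
time_s: 22.4
tcp_pos: [0.5483, -0.2069, 0.3421]
eef_rot: [-179.9, -0.2, -33.3]
contact_force: [0.3, -0.2, -1.1]
gripper_width: 0.0876
time_s: 23.0
tcp_pos: [0.6232, -0.2068, 0.3422]
eef_rot: [-179.9, -0.2, -5.3]
contact_force: [-0.7, -1.0, 0.2]
gripper_width: 0.0875
[ 0.65325912 -0.20811454  0.24927803]
d cm [  3.    -0.13 -11.19] w [-0.002  0.003 -0.004] |d| 11.6 |w|deg 0.3
[[252.20011346 170.3166671 ]
 [298.37393556 170.48293238]]
```

View pics/w12.png

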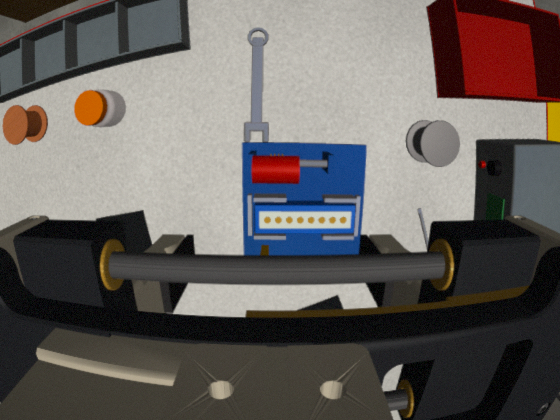

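```bash
python3 -m handwheel '[2,-0.1,-2,-0.002,0.003,-0.004, 3,-0.13,-5,-0.002,0.003,-0.004, 3,-0.13,-8.5,-0.002,0.003,-0.004, 3,-0.13,-10.4,-0.002,0.003,-0.004, 3,-0.13,-10.8,-0.002,0.003,-0.004, 3,-0.13,-10.8,-0.002,0.003,-0.004]' && python3 -m handwheel '[0,0,0,0,0,0,0,0,0,0,0,0,0,0,0,0,0,0,0,0,0,0,0,0,0,0,0,0,0,0,0,0,0,0,0,0,0,0,0,0,0,0]' 255 60; python3 -c "
from g3 import *
delta(knob(0,.041)+[0,0,-.015],down(-5.6)); delta(knob(0,.005)+[0,0,-.015],down(-5.6))
d=Ro.from_euler('z',Q[2],degrees=True)
k0=knob(0,.005)
for a in np.arange(0.1,1.76,.11): print(round(a,2),((knob(a,.005)-k0)*100).round(1))"
```

```text
time_s: 23.65
tcp_pos: [0.6525, -0.2084, 0.2351]
eef_rot: [180.0, -0.0, -5.6]
contact_force: [-0.9, 0.2, 0.8]
gripper_width: 0.0875
time_s: 24.35
tcp_pos: [0.6525, -0.2084, 0.2351]
eef_rot: [180.0, -0.0, -5.6]
contact_force: [0.3, 0.7, 0.8]
gripper_width: 0.0373
d cm [ 0.08  0.03 -0.08] w [0.001 0.001 0.   ] |d| 0.1 |w|deg 0.0
d cm [-0.28 -3.56 -0.08] w [0.001 0.001 0.   ] |d| 3.6 |w|deg 0.0
0.1 [-1.9  0.2  0.1]
0.21 [-4.   0.4 -0.1]
0.32 [-6.   0.6 -0.4]
0.43 [-8.   0.8 -1. ]
0.54 [-9.9  1.  -1.8]
0.65 [-11.7   1.2  -2.9]
0.76 [-13.4   1.3  -4.1]
0.87 [-15.    1.5  -5.5]
0.98 [-16.4   1.6  -7. ]
1.09 [-17.6   1.7  -8.7]
1.2 [-18.6   1.8 -10.5]
1.31 [-19.4   1.9 -12.4]
1.42 [-20.    2.  -14.4]
1.53 [-20.4   2.  -16.5]
1.64 [-20.6   2.  -18.6]
1.75 [-20.5   2.  -20.7]
```

```bash
python3 -m handwheel '[-0.1,-0.9,0,0,0,0, -0.2,-1.9,0,0,0,0, -0.28,-2.9,0,0,0,0, -0.35,-3.6,0,0,0,0, -0.35,-3.6,0,0,0,0]'; python3 -c "
from g3 import *
delta(knob(0,.005)+[0,0,-.015],down(-5.6))
t=cap('top','t13.png');crop(t,'t13c.png',275,110,395,250,5);s=cap('scene','s13.png');crop(s,'s13c.png',150,180,270,320,5)"
```

```text
time_s: 24.85
tcp_pos: [0.6487, -0.2461, 0.2351]
eef_rot: [179.9, -0.0, -5.7]
contact_force: [-0.5, -1.2, -0.3]
gripper_width: 0.0357
d cm [ 0.1   0.22 -0.08] w [0.001 0.    0.002] |d| 0.3 |w|deg 0.1
```

View pics/s13c.png

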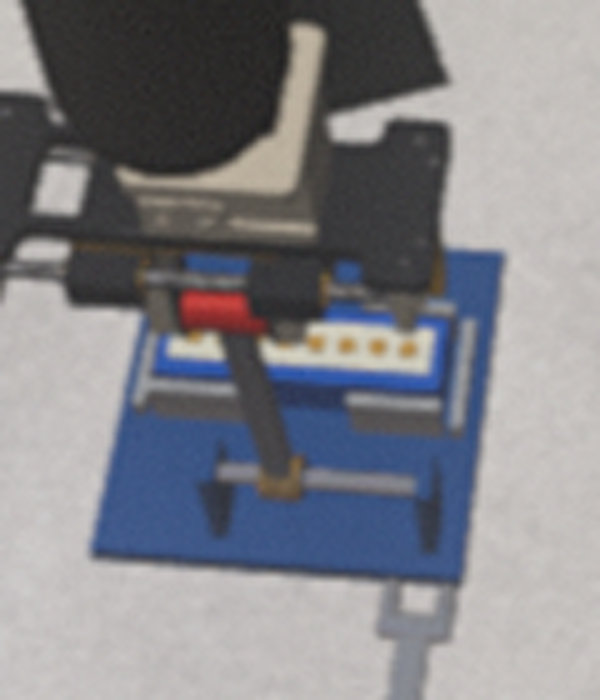

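```bash
python3 -m handwheel '[-1,0.1,0.1,0,0,0, -2.9,0.4,0,0,0,0, -4.9,0.6,-0.2,0,0,0, -6.9,0.8,-0.7,0,0,0, -8.8,1,-1.3,0,0,0, -10.7,1.2,-2.2,0,0,0, -12.4,1.3,-3.3,0,0,0, -12.6,1.3,-3.4,0,0,0]'; python3 -c "
from g3 import *
delta(knob(.7,.004)+[0,0,-.015],down(-5.6))
p=sensors.get_state()['tcp_pos']
for a in np.arange(0.76,1.77,.11): print(round(a,2),((knob(a,.004)+[0,0,-.015]-p)*100).round(1))
c=cap('wrist','w14.png');s=cap('scene','s14.png');crop(s,'s14c.png',130,130,270,270,5)"
```

```text
time_s: 25.75
tcp_pos: [0.5228, -0.2321, 0.2024]
eef_rot: [179.9, -0.3, -5.6]
contact_force: [3.2, 0.2, 6.9]
gripper_width: 0.0353
d cm [ 0.16 -0.06 -0.2 ] w [0.002 0.005 0.   ] |d| 0.3 |w|deg 0.3
0.76 [-0.7  0.  -0.9]
0.87 [-2.3  0.2 -2.3]
0.98 [-3.7  0.3 -3.8]
1.09 [-4.9  0.4 -5.5]
1.2 [-5.9  0.5 -7.3]
1.31 [-6.7  0.6 -9.3]
1.42 [ -7.3   0.7 -11.3]
1.53 [ -7.7   0.7 -13.3]
1.64 [ -7.9   0.7 -15.4]
1.75 [ -7.8   0.7 -17.5]
```

View pics/s14c.png

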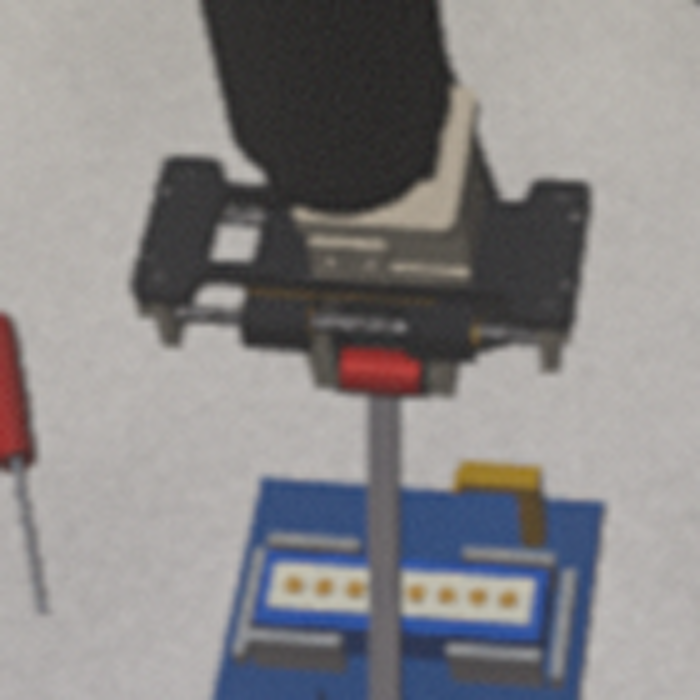

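View pics/w14.png

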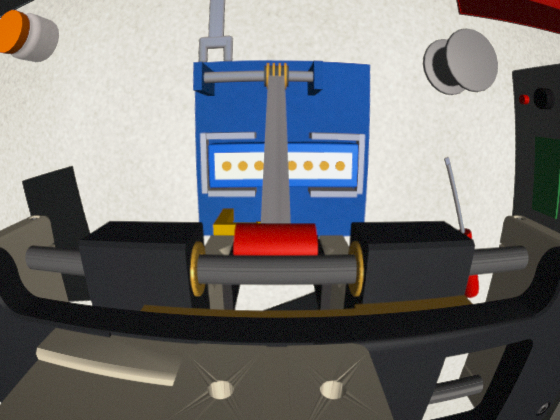

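```bash
python3 -m handwheel '[-0.7,0,-0.9,0,0.005,0, -2.3,0.2,-2.3,0,0.005,0, -3.7,0.3,-3.8,0,0.005,0, -4.9,0.4,-5.5,0,0.005,0, -5.9,0.5,-7.3,0,0.005,0, -6.7,0.6,-9.3,0,0.005,0, -7.3,0.7,-11.3,0,0.005,0, -7.4,0.7,-11.6,0,0.005,0]'; python3 -c "
from g3 import *
p=sensors.get_state()['tcp_pos']
for a in (1.53,1.64,1.72,1.75): print(round(a,2),((knob(a,.004)+[0,0,-.015]-p)*100).round(1))
c=cap('wrist','w15.png');s=cap('scene','s15.png');crop(s,'s15c.png',130,130,270,270,5)"
```

```text
time_s: 26.65
tcp_pos: [0.4454, -0.225, 0.0854]
eef_rot: [179.9, 0.4, -5.7]
contact_force: [-11.5, 0.8, 11.4]
gripper_width: 0.0355
1.53 [ 0.   0.  -1.6]
1.64 [-0.1  0.  -3.7]
1.72 [-0.1  0.  -5.2]
1.75 [-0.   0.  -5.8]
```

View pics/s15c.png

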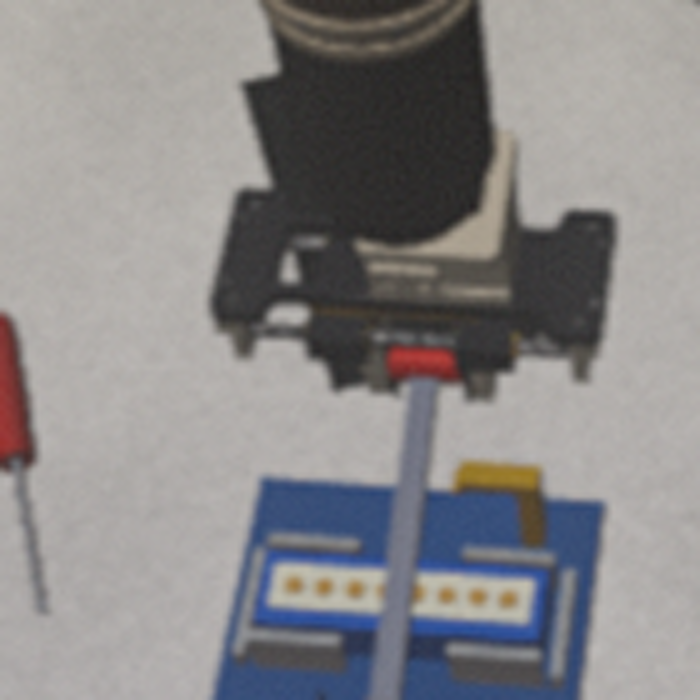

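View pics/w15.png

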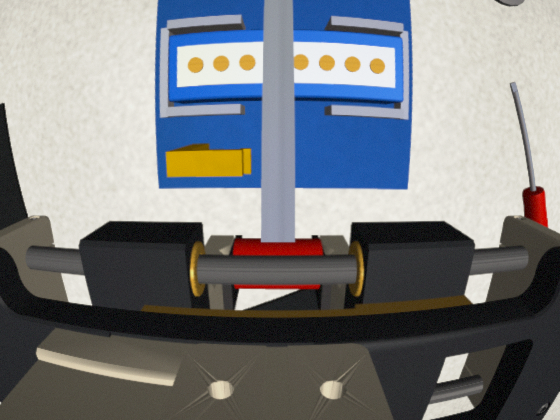

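```bash
python3 -m handwheel '[0,0,-0.8,0,-0.004,0, 0,0,-1.8,0,-0.004,0, -0.1,0,-2.8,0,-0.004,0, -0.1,0,-3.7,0,-0.004,0, -0.1,0,-4.3,0,-0.004,0, -0.1,0,-4.8,0,-0.004,0, -0.1,0,-5.2,0,-0.004,0, -0.1,0,-5.2,0,-0.004,0]'; python3 -c "
from g3 import *
st=sensors.get_state();print(st['tcp_pos']-knob(1.72,.004),st['contact_force'])
c=cap('wrist','w16.png');c['st']=st;pickle.dump(c,open('w16.pkl','wb'));s=cap('scene','s16.png');crop(s,'s16c.png',130,130,270,270,5)"
```

```text
time_s: 27.55
tcp_pos: [0.4391, -0.2245, 0.0328]
eef_rot: [179.9, 0.8, -5.7]
contact_force: [-13.0, 0.6, 8.2]
gripper_width: 0.0353
[-0.00538845  0.00029747 -0.0154596 ] [-13.028646     0.60377126   8.18481378]
```

View pics/s16c.png

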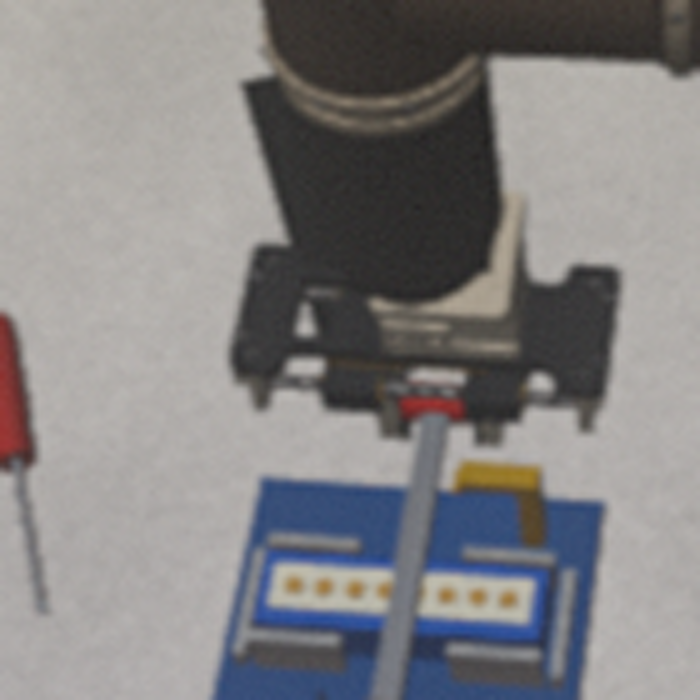

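View pics/w16.png

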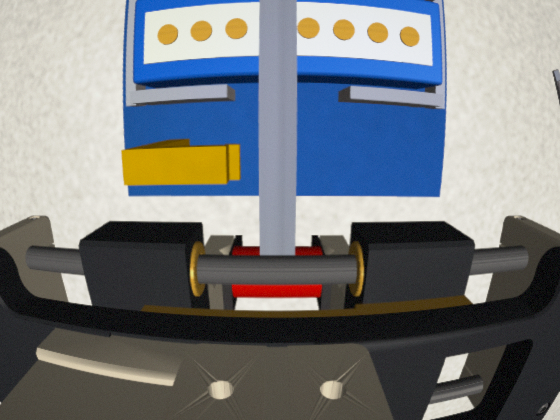

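```bash
python3 -m handwheel '[-0.2,0,-0.2,0,0,0, -0.3,0,-0.4,0,0,0, -0.3,0,-0.6,0,0,0,-0.3,0,-0.6,0,0,0]';  python3 -m handwheel '[-0.1,0,-0.2,0,0,0, -0.1,0,-0.4,0,0,0, -0.1,0,-0.4,0,0,0]'; python3 -c "
from g3 import *
t=pickle.load(open('scene.pkl','rb'));s=cap('scene','s17.png');crop(s,'s17c.png',170,200,260,290,8)
for a in(1.55,1.6,1.65,1.7,1.75):
  L=.179;d=Ro.from_euler('z',Q[2],degrees=True)
  p=[fr([.085-L*np.cos(1.658-a)-.005*np.sin(1.658-a)*0,.006+j,.048+L*np.sin(1.658-a)+.005]) for j in(-.007,.007)]
  print(a,((proj(t,np.array(p))-[170,200])*8).round().tolist())
"
```

```text
time_s: 28.05
tcp_pos: [0.4389, -0.2248, 0.0284]
eef_rot: [179.9, 0.5, -5.6]
contact_force: [1.1, 0.1, 8.2]
gripper_width: 0.0355
time_s: 28.35
tcp_pos: [0.439, -0.2248, 0.0253]
eef_rot: [179.9, 0.4, -5.6]
contact_force: [-1.0, -0.4, 8.4]
gripper_width: 0.0352
1.55 [[344.0, 84.0], [386.0, 87.0]]
1.6 [[347.0, 97.0], [389.0, 100.0]]
1.65 [[350.0, 112.0], [391.0, 114.0]]
1.7 [[352.0, 127.0], [394.0, 130.0]]
1.75 [[354.0, 143.0], [396.0, 146.0]]
```

View pics/s17c.png

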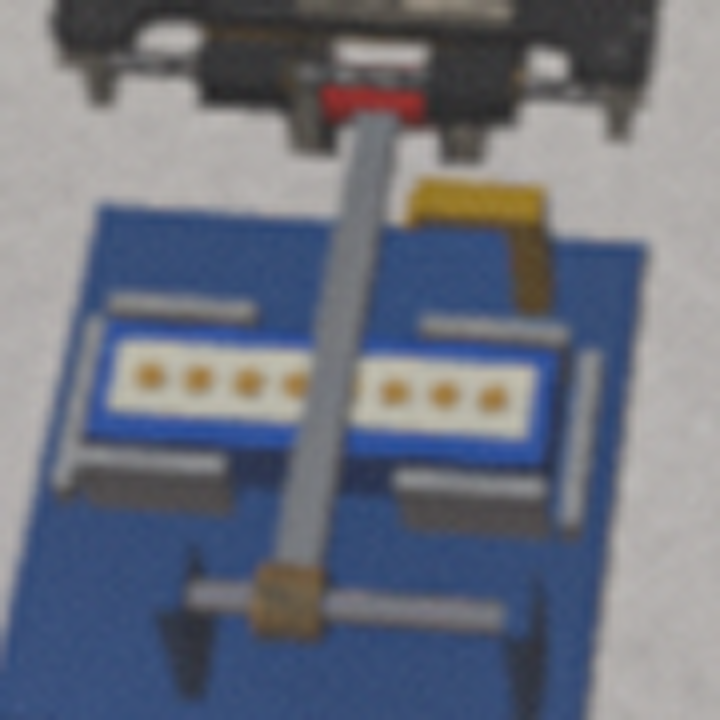

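```bash
python3 -m handwheel '[0,0,-0.3,0,0,0, 0,0,-0.6,0,0,0, 0,0,-0.9,0,0,0,0,0,-1.1,0,0,0,0,0,-1.1,0,0,0]'; python3 -c "
from g3 import *
s=cap('scene','s18.png');crop(s,'s18c.png',170,200,260,290,8);print(sensors.get_state()['moment'])"
```

```text
time_s: 28.9
tcp_pos: [0.4396, -0.2248, 0.0149]
eef_rot: [179.8, 0.4, -5.6]
contact_force: [-2.8, 0.7, 7.8]
gripper_width: 0.0356
[-0.08672757  0.36389892 -0.06093297]
```

View pics/s18c.png

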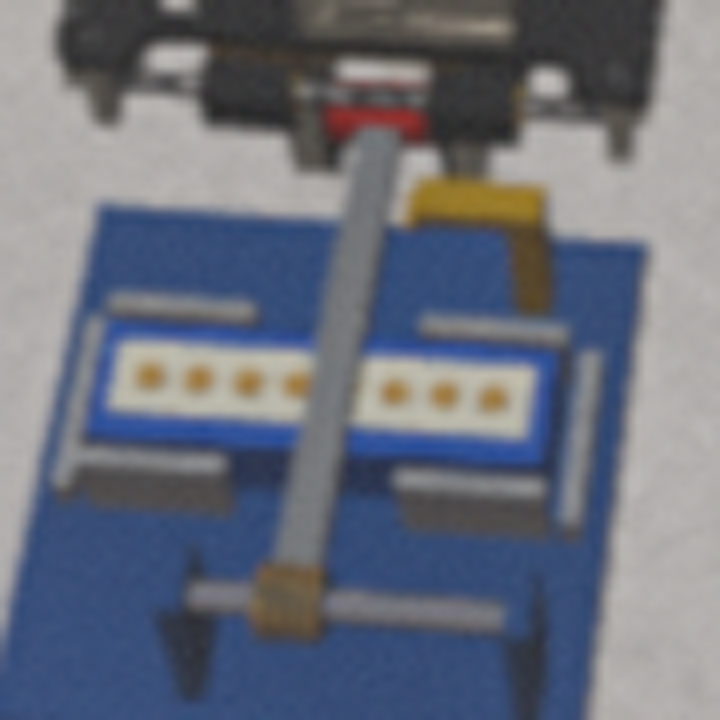

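```bash
python3 -m handwheel '[0,0,-0.2,0,0,0, 0,0,-0.4,0,0,0, 0,0,-0.5,0,0,0,0,0,-0.5,0,0,0]'; python3 -c "
from g3 import *
s=cap('scene','s19.png');crop(s,'s19c.png',170,200,260,290,8)"
```

```text
time_s: 29.35
tcp_pos: [0.44, -0.2248, 0.0107]
eef_rot: [179.8, 0.3, -5.5]
contact_force: [-2.9, 0.3, 8.6]
gripper_width: 0.0356
```

View pics/s19c.png

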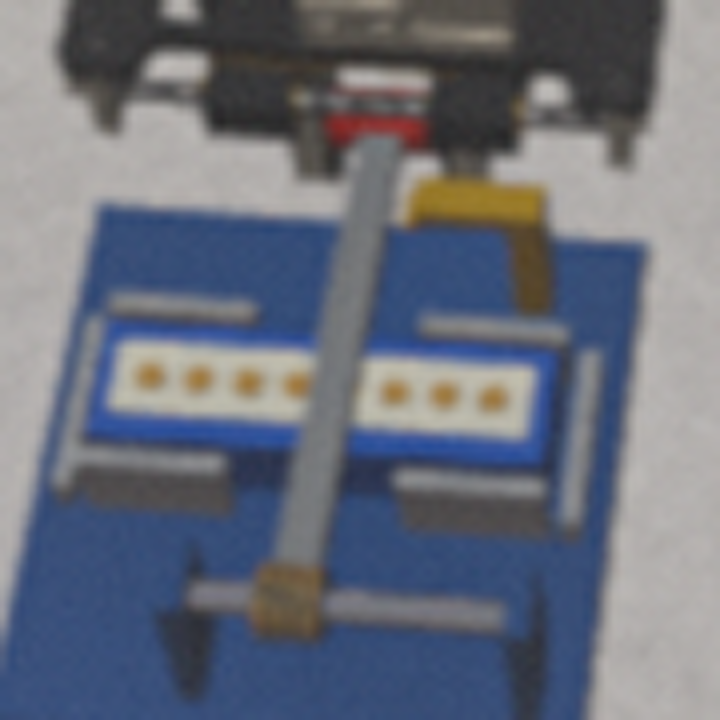

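```bash
python3 -m handwheel '[0.05,0.5,-0.1,0,0,0, 0.1,1,-0.1,0,0,0, 0.15,1.6,-0.1,0,0,0, 0.2,2.2,-0.1,0,0,0, 0.27,2.8,-0.1,0,0,0, 0.33,3.4,-0.1,0,0,0, 0.33,3.5,-0.1,0,0,0, 0.33,3.5,-0.1,0,0,0]'; python3 -c "
from g3 import *
s=cap('scene','s20.png');crop(s,'s20c.png',170,200,260,290,8);c=cap('wrist','w20.png')"
```

```text
time_s: 30.2
tcp_pos: [0.4436, -0.1896, 0.0105]
eef_rot: [179.8, 0.3, -5.5]
contact_force: [-2.2, 0.3, 8.1]
gripper_width: 0.0354
```

View pics/s20c.png

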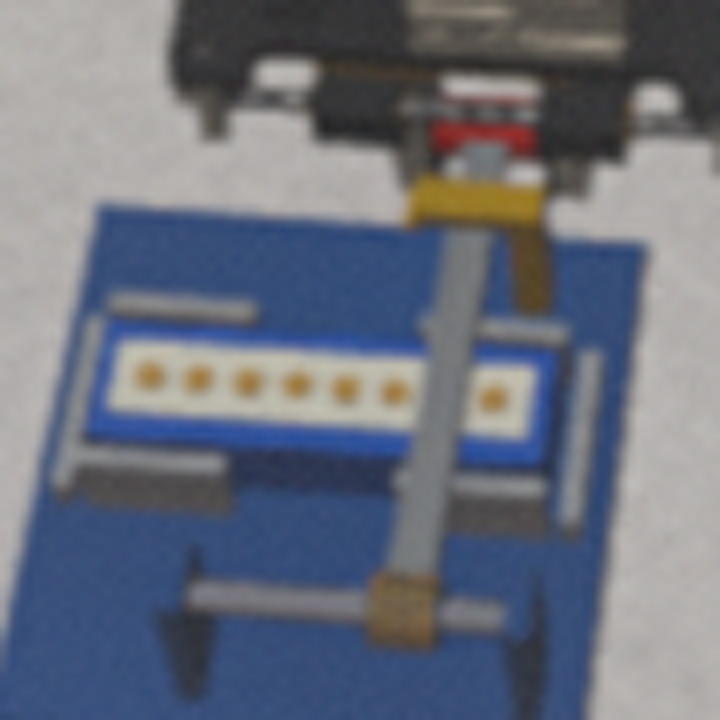

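View pics/w20.png

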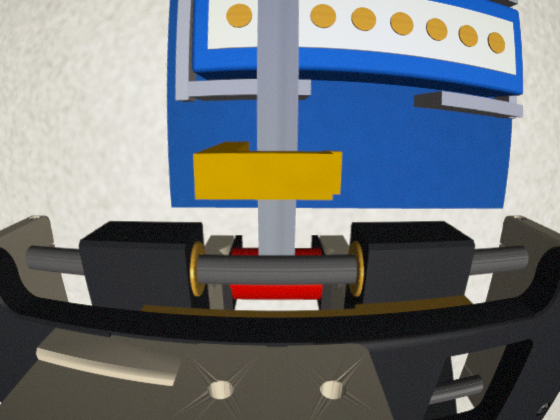

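```bash
python3 -m handwheel '[0,0,0.3,0,0,0, 0,0,0.6,0,0,0, 0,0,0.9,0,0,0, 0,0,1.2,0,0,0, 0,0,1.4,0,0,0, 0,0,1.5,0,0,0, 0,0,1.5,0,0,0]'; python3 -c "
from g3 import *
print(sensors.get_state()['moment']);s=cap('scene','s21.png');crop(s,'s21c.png',170,200,260,290,8);c=cap('wrist','w21.png')"
```

```text
time_s: 31.0
tcp_pos: [0.4428, -0.1896, 0.0253]
eef_rot: [179.8, 0.4, -5.5]
contact_force: [-3.1, 0.9, 3.0]
gripper_width: 0.0353
[2.68074822e-01 1.90077039e+00 1.65210212e-03]
```

View pics/s21c.png

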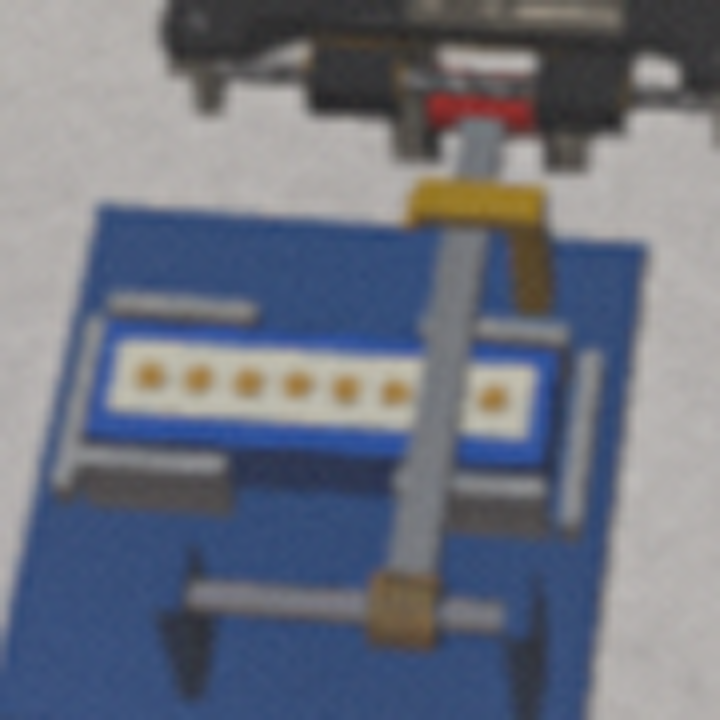

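```bash
python3 -m handwheel '[0,0,0.1,0,0,0, 0,0,0.2,0,0,0, 0,0,0.3,0,0,0, 0,0,0.3,0,0,0]'
```

```text
time_s: 31.5
tcp_pos: [0.4428, -0.1896, 0.0282]
eef_rot: [179.8, 0.4, -5.5]
contact_force: [-3.7, -0.0, 1.8]
gripper_width: 0.0355
```

```bash
python3 -m handwheel '[0,0,0,0,0,0,0,0,0,0,0,0,0,0,0,0,0,0]' 130 10; python3 -c "
from g3 import *
s=cap('scene','s22.png');crop(s,'s22c.png',170,200,260,290,8);c=cap('wrist','w22.png')"
```

```text
time_s: 31.8
tcp_pos: [0.4438, -0.1896, 0.0284]
eef_rot: [179.8, 0.3, -5.5]
contact_force: [-0.6, -0.3, 0.2]
gripper_width: 0.0427
```

View pics/s22c.png

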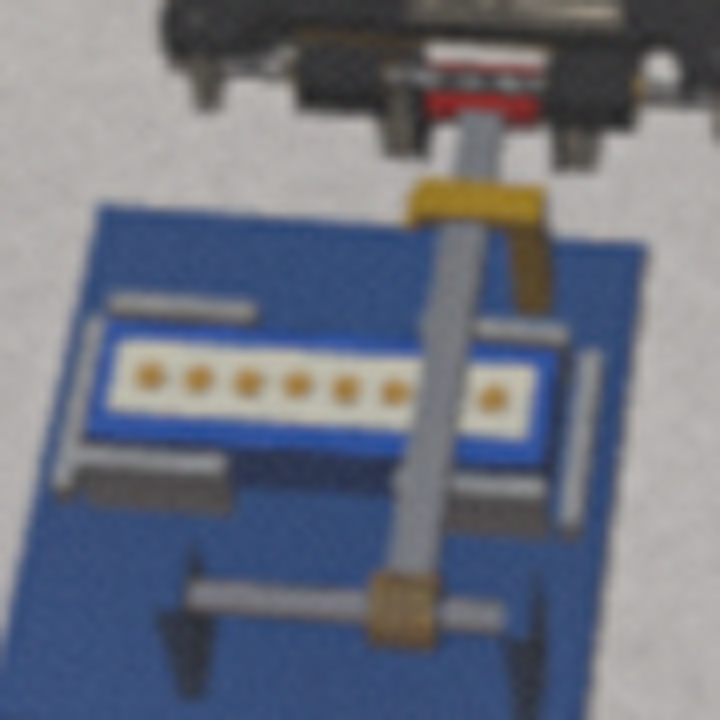

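View pics/w22.png

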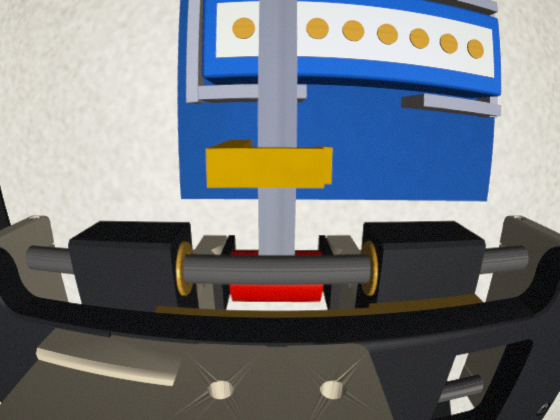

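```bash
python3 -m handwheel '[0,0,0,0,0,0,0,0,0,0,0,0,0,0,0.3,0,0,0,0,0,2,0,0,0,0,0,5,0,0,0,-1,0,9,0,0,0,-2,0,13,0,0,0]' 60; python3 -m handwheel '[-2,0,5,0,0,0,-4,2,9,0,0,0,-4,2,9,0,0,0,-4,2,9,0,0,0]'; python3 -c "
from g3 import *
s=cap('scene','s23.png');crop(s,'s23c.png',130,190,260,290,6);st=sensors.get_state();c=cap('wrist','w23.png')
s0=pickle.load(open('scene.pkl','rb'))
for a in(1.61,1.658,1.69): print(a,((proj(s0,knob(a,.039)+[[0,0,.011]])-[130,190])*6).round())
print(((proj(s0,knob(1.658,.031)+[[0,0,.011]])-[130,190])*6).round())"
```

```text
time_s: 32.6
tcp_pos: [0.4227, -0.1896, 0.1596]
eef_rot: [179.8, 0.4, -5.5]
contact_force: [0.8, 0.7, 0.3]
gripper_width: 0.0671
time_s: 33.0
tcp_pos: [0.3829, -0.1693, 0.2514]
eef_rot: [179.9, 0.1, -5.5]
contact_force: [0.3, 0.0, -0.4]
gripper_width: 0.0671
1.61 [[597. 112.]]
1.658 [[599. 124.]]
1.69 [[600. 132.]]
[[581. 122.]]
```

View pics/s23c.png

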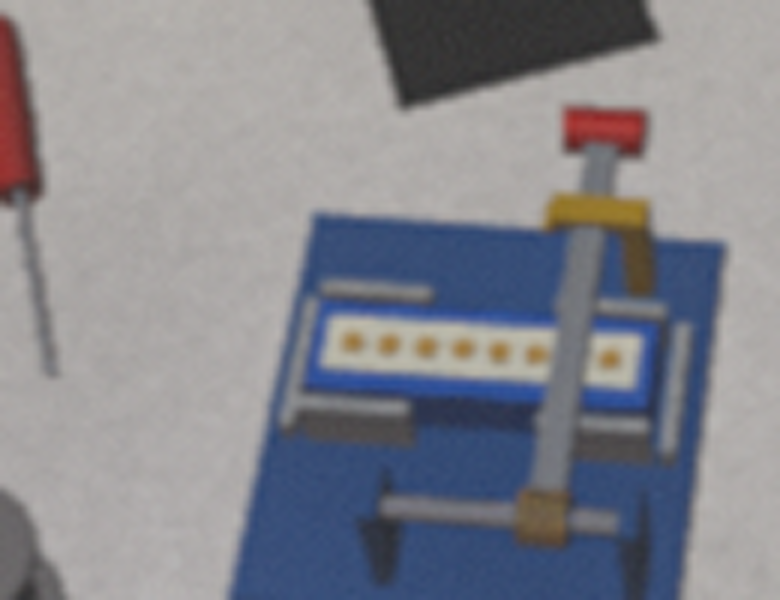

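View pics/w23.png

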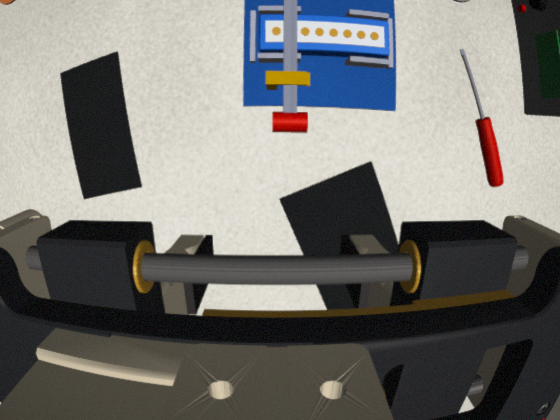

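View pics/s23.png

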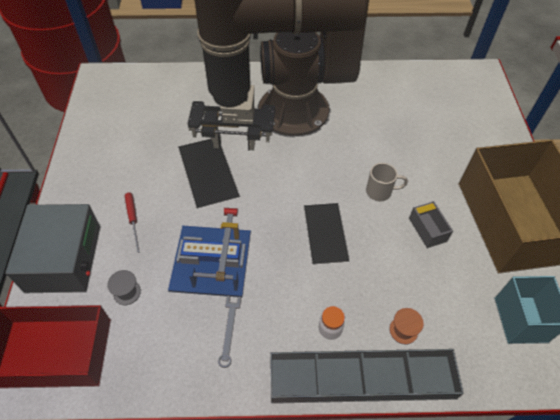

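```bash
python3 -c "
from h import *
print(r.close_job())"
```

```text
the job is handed in; nothing more can be done
None
```

The job is done and handed in at about 33 s of the 72 s allowed. `close_job` gave no verdict, so what follows is from my own checks.

**What I did**
- **Bin to pad:** I pulled the housing up its slope out of the bin. I laid it flat, terminals up, on the smaller black pad and let go.
- **Gate moved aside:** I slid the still-open gate to the far end of its shaft, because the gripper body would otherwise have hit the upright bar.
- **Pad to cradle:** I took the housing again, laid it in the cradle and let go.
- **Gate closed:** I slid the gate back and pulled it down by the knob to about 1.73 rad. I then slid it about 35 mm under the catch, let it rise into the catch and let go.

**Last checks**
- **Housing:** The pictures show it seated within about 1 mm of the cradle's middle. That was measured before the gate was closed; it looks unmoved since.
- **Gate:** It stayed caught after release, at about 1.66 rad with the slide at about 0.039 m. Both are estimates, from the pictures and the tool pose.
- **Bystanders:** They look to be where they started in the final scene picture.
- **Robot:** The gripper is clear of everything.

**What went off plan**
- The first, 35-degree tilted approach to the bin was out of reach, so I gripped at a 12-degree tilt instead.
- On the second grasp at the pad the fingers overshot and pressed the pad with about 53 N at the wrist. I moved a few millimetres along and gripped again.
- The knob crept about 18 mm up in the grip, more than the 15 mm expected, so I pushed lower to make up for it.

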